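# Clear the caps and wedge the casting deck off its rests

### The arm

A 7-joint arm with a two-finger parallel gripper is mounted at the origin on the work surface. World frame = base frame: x ahead of the robot, y to its left, z up, the work surface at z = 0. Lengths are in m, angles in rad, forces in N, time in s.
With the tool pointing down it reaches from about 0.4 to 0.925 m from the base axis. Payload 4.1 kg.
Tool frame: the origin (TCP) lies between the finger pads; the fingertips stand 25 mm ahead of it and the grasp point (between the pads) lies 6 mm ahead of it; y points along the fingers, z is the direction in which the jaws open and shut, and the axes are right-handed (so a half turn about y gives the same grasp; the last joint's range is limited). The gripper opens to 85 mm and grips with 20 to 120 N. Pads are 22 mm wide; open, the fingers measure 114 mm over their backs; the gripper's body (76 mm by 85 mm) begins 54 mm behind the grasp point. The pads swing forward as they close: fully open they stand 13 mm farther back than shut.
Start: joints at [-1.428, 0.398, 0.045, 1.537, -0.019, 1.207, -0.051], TCP at [0.156, 0.631, 0.228] pointing down, gripper open.
Joint ranges: [-2.82, 2.82], [-0.49, 2.23], [-1.37, 1.46], [0, 2.46], [-1.36, 4.5], [0.23, 2], [-2.94, 2.94]. Speed limits (rad/s): [2.57, 2.57, 3.14, 3.14, 3.14, 3.14, 3.14].

### API

Orientations are given as a unit quaternion [x, y, z, w].
In Python, from cell import get_state, eyes, workorder gives the robot as it stands. The module is installed in compiled form; this text tells all that it offers.
- The arm moves only by the tool apply_moves, never from a script. Its argument "moves" is text: rows parted by semicolons, each of 7 numbers parted by spaces: the shift along the tool's x, y, z scaled (see below), then the turn, a rotation vector about the tool's x, y, z scaled (see below), then the closure, from -1 (fully open) to 1 (shut). In form: x y z ax ay az gripper; .... A call has exactly 10 rows; each row is the pose to reach, as a shift and turn from the pose commanded when the call began, along the tool's axes at that moment; what a row does not reach only later rows make up. The controller multiplies each number of a shift by 0.1 m and each number of a turn by pi/2 rad. A row lasts 1/8 s, in which the tool goes at most 62.5 mm and 10.7 degrees, less where a joint would pass 70% of its speed; a pose out of reach is approached as far as the arm can. A call with a number of a shift or a turn outside -1 to 1 is refused whole. A call with a gripper value outside its range is refused whole. The fingers move at their own pace and stop on an object; "squeeze" is the grip in N (left out, the last holds). Time passes only in rows, so rows that repeat a pose let the fingers close, or fill a call up. It gives the time, the measured TCP pose, the force and the opening at its end, in the units of the state.
- get_state(): the state, without advancing time (a new reading comes with each control period).
- eyes.capture(name): name is "scene" or "top"; returns a dict with "image" (400x640x3 uint8, red, green, blue), "range_z" (400x640 float32, m along the optical axis (not along the pixel's ray), 0 where there is no reading), "intrinsics" (3x3 intrinsics, pixels), "R" (3x3) and "t" (3): a world point X has camera coordinates R X + t. Camera axes: x right, y down, z forward; pixel columns grow to the right and rows downward; lengths in m; the calibration is good to about 2 mm. A picture is of the moment at which its call begins.
- workorder.sign_off(): hands the job in, once; it reports no verdict.
The state is a dict: "t": time; "qpos": joint angles; "qvel": joint speeds; "tau": joint torques, N m; "tool_pos": TCP position; "tool_rot": TCP orientation; "contact_force": force on the tool from outside, world axes, zero at the start; "wrist_torque": the same for the moment, N m; "width": finger opening in m.
Only numpy, scipy, OpenCV 4.12 (cv2) and the standard library are available. Lean on these libraries where they do the work, as an engineer would, in place of code of your own. Each camera call takes 0.05 s, during which the arm holds its last target.

### The job

Take the grey wedge by its upright grip and, with the wedge, sweep the three loose tube caps from in front of the casting stand fully into the open-sided pen next to it; do not touch the caps with the gripper and leave the bottle and the tube racks alone. Then push the wedge, thin end first, under the middle of the stand's front lip until the hinged deck just lifts off its rests, so that the lip stands about 5 mm higher than before. Finish while still gripping the wedge in place, with the wedge alone carrying the deck: do not let go.

Things in the scene. Friction and masses are not known exactly. Their poses are not given: they have to be found in the camera images.
- stand: Fixed aluminium stand with a hinged grey deck (150 x 168 mm; clear mould and comb on it, 65 mm high). Origin: on the bench below the middle of the front lip. +x from the lip (facing the robot) back to the hinge, +y left along the lip, z up. Below the deck all is free but the side rails (beyond 68 mm either side of the middle) and a rear bar at x = 157 mm. At most 8 mm sticks out ahead of x = 0.
- lip (a point): Underside of the lip, at its middle. The lip is the deck's front edge, a round steel bar, 10 mm diameter, 168 mm long, along the stand's y; its underside is 16 mm above the bench while the deck rests.
- deck (a joint): Hinge angle of the deck, rad: 0 = lying on its rests, grows as the lip rises. The hinge axis is 150 mm behind the lip, 21 mm above the bench: the lip rises 1.5 mm per 0.01 rad. No spring: the deck (0.5 to 1 kg) falls back by its weight; the lip bears 2.5 to 5 N.
- wedge: Loose grey plastic wedge, 0.15 kg, 150 mm long (x), 40 mm wide (y). Origin: centre of its flat underside. +x points to the thin end. The top is a straight ramp, 3 mm high at x = +75 mm to 33 mm at x = -45 mm, then level to x = -75 mm. A dark line crosses the ramp at x = +5 mm, where it is 20.5 mm high: with this line under the lip, the lip is raised about 4.5 mm.
- grip (a point): Point in the wedge's upright grip block, 60 mm above the underside, at wedge x = -60 mm. The block is 26 mm (wedge x) by 24 mm (wedge y) and reaches from 33 to 83 mm above the underside; it starts upright.
- cap0: Loose taupe tube cap, a solid disc of 36 mm diameter, 17 mm high, 20 g, lying flat. Origin: centre of its underside. The three caps are alike and start in front of the stand, their centres 55 to 150 mm in front of the lip.
- cap1: A second such cap.
- cap2: A third such cap.
- pen: Fixed three-sided bronze-brown pen standing on the bench to the left of the caps, without a floor, walls 6 mm thick and 30 mm high. Origin: on the bench in the middle of its open side. +y points into the pen; the open side (towards -y) is 198 mm wide inside along x, the inside is 115 mm deep.
- bottle: Bystander: glass bottle with blue cap, 64 mm diameter, 150 mm high, origin at the centre of its underside.
- rack_small: Bystander: bronze-brown four-hole tube rack, 60 x 63 x 45 mm, origin at the centre of its underside.
- rack_tube: Bystander: bronze-brown block 65 mm square, 50 mm high, with one capped tube standing in it, 142 mm high in all; origin at the centre of its underside.

How it is judged:
By the outcome, as a careful person would: the job done as asked, in the order asked, and still so for the second after the job is handed in, while the arm keeps its last pose, push and grip.
It also fails if it takes over 48 s, if anything falls off the work surface, if the arm or the gripper's body presses on something with over 40 N, if the wrist force passes 120 N, or if a joint passes its speed limit or range.

## Working session

There is one attempt and no reset: what is moved stays moved. The work goes in short steps, Python scripts to look and compute and a tool call to move; the robot and the scene stay as the last step left them, time stands still between calls to the robot, and variables do not carry over. Pictures are saved under pics/ and viewed, and the job is handed in when it is done.

Besides the shell and the picture viewer there is one more tool, called after "Call:" in YAML: its name, and indented under it one key for each argument. apply_moves: Moves the arm, as the interface text tells. Its arguments: {"type":"object","properties":{"moves":{"type":"string"},"squeeze":{"type":"number"}},"required":["moves"]}

```bash
mkdir -p pics; cat > h.py <<'E'
import numpy as np, cv2
from cell import get_state, eyes, workorder
from scipy.spatial.transform import Rotation as Ro
def cap(n,save=None):
    d=eyes.capture(n)
    if save: cv2.imwrite('pics/'+save,d['image'][:,:,::-1])
    return d
def pts(d):
    z=d['range_z'];K=d['intrinsics'];v,u=np.mgrid[:z.shape[0],:z.shape[1]]
    c=np.stack([(u-K[0,2])*z/K[0,0],(v-K[1,2])*z/K[1,1],z],-1)
    return (c-d['t'])@d['R']
def ray(d,u,v,h):
    r=d['R'].T@np.linalg.solve(d['intrinsics'],[u,v,1.]);o=-d['R'].T@d['t']
    return o+r*(h-o[2])/r[2]
E
python3 - <<'E'
from h import *
s=get_state();print(s)
for n in('scene','top'):
    d=cap(n,n+'0.png');np.savez(n+'0.npz',**d);print(n,-d['R'].T@d['t'],d['R'])
E
```

```text
{'t': 0.0, 'qpos': array([-1.42800941,  0.39918918,  0.04503143,  1.53789276, -0.01870821,
        1.20686771, -0.05069636]), 'qvel': array([-0.00055565, -0.00025113,  0.0005232 ,  0.00155228,  0.00094886,
        0.0001594 ,  0.00147742]), 'tau': array([-5.43948408e-04, -4.75129294e+01,  1.36455204e+00, -2.54215068e+01,
        1.16364958e-02,  9.90411965e-03, -6.74509408e-06]), 'tool_pos': array([0.15545764, 0.63048016, 0.22705955]), 'tool_rot': array([ 0.70263359, -0.08527441,  0.08519792, -0.70126716]), 'contact_force': array([0.61272385, 0.3546298 , 0.39623857]), 'wrist_torque': array([-0.01181956, -0.00788804,  0.02215645]), 'width': 0.08576599246087757}
scene [1.45451404 0.37438311 0.65615734] [[-0.36584451  0.93060686 -0.01134342]
 [ 0.51292376  0.19144282 -0.83681471]
 [-0.7765739  -0.31196238 -0.54736867]]
top [0.55150656 0.06028248 1.29604081] [[-0.01469016 -0.99987599  0.00567503]
 [-0.99622586  0.01415048 -0.08563761]
 [ 0.08554668 -0.00691164 -0.99631019]]
```

View pics/scene0.png

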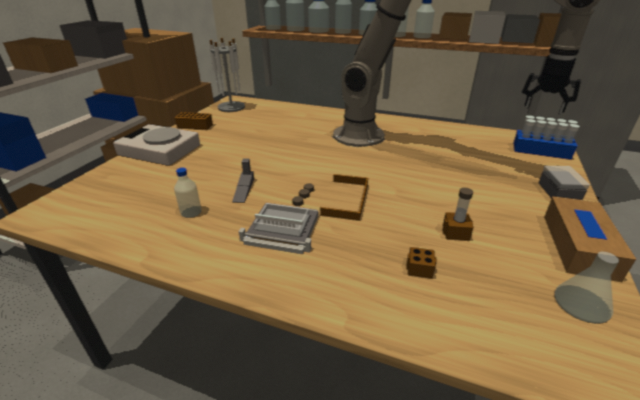

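View pics/top0.png

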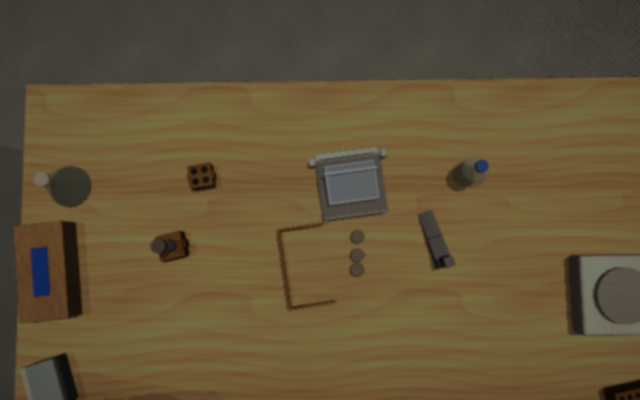

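The top view shows the stand at about (352,190), three caps at (357,237/256/270), and the pen on the left at x 280–335. The wedge runs from (428,213, thin end) to (446,265, grip), and the bottle is at (475,170). Next I'll measure them.

```bash
python3 - <<'E'
from h import *
for n,(a,b,c,e) in {'top':(260,140,490,320),'scene':(220,140,390,260)}.items():
    d=dict(np.load(n+'0.npz'));im=d['image'][b:e,a:c,::-1]
    im=cv2.resize(im,None,fx=3.4,fy=3.4,interpolation=cv2.INTER_CUBIC)
    im=np.clip(im*(1.8 if n=='top' else 1),0,255).astype('uint8')
    cv2.imwrite(f'pics/{n}z.png',im)
d=dict(np.load('top0.npz'));P=pts(d)
print(d['intrinsics'])
for u,v in [(357,237),(357,256),(357,270),(446,262),(435,245),(428,216),(352,190),(340,217),(380,213),(300,270),(282,250)]: print(u,v,P[v,u].round(4), d['image'][v,u])
E
```

```text
[[490.80013337   0.         321.90181966]
 [  0.         490.80013337 204.6928408 ]
 [  0.           0.           1.        ]]
357 237 [ 0.5757 -0.0386  0.0175] [79 68 52]
357 256 [ 0.5265 -0.0375  0.0184] [79 67 51]
357 270 [ 0.4905 -0.0368  0.0177] [78 66 49]
446 262 [ 0.5099 -0.2508  0.0846] [68 64 58]
435 245 [ 0.5519 -0.2387  0.0274] [66 62 57]
428 216 [ 0.6283 -0.2276  0.0074] [68 63 58]
352 190 [ 0.6971 -0.0271  0.0321] [92 94 95]
340 217 [0.628  0.0049 0.0238] [85 78 66]
380 213 [ 0.6382 -0.1017  0.0047] [69 61 48]
300 270 [0.492  0.1111 0.0022] [118 101  60]
282 250 [0.5448 0.1577 0.0022] [75 52 28]
```

View pics/topz.png

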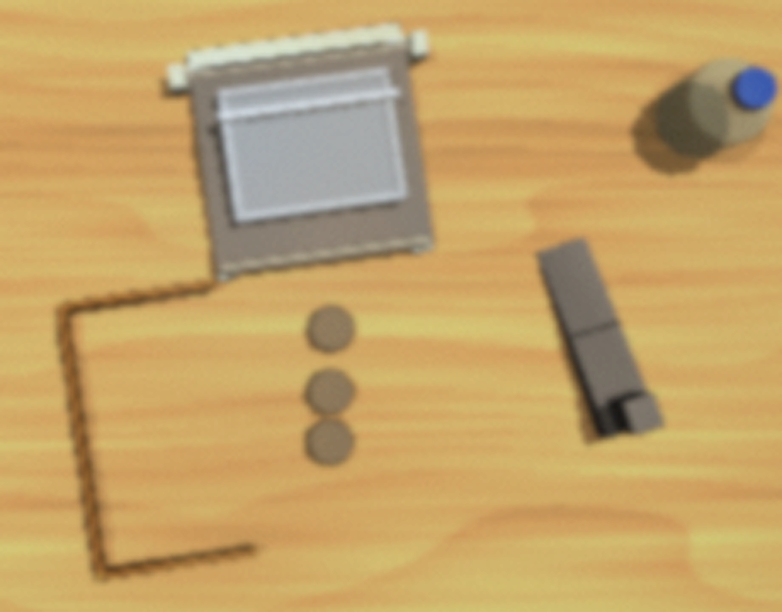

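View pics/scenez.png

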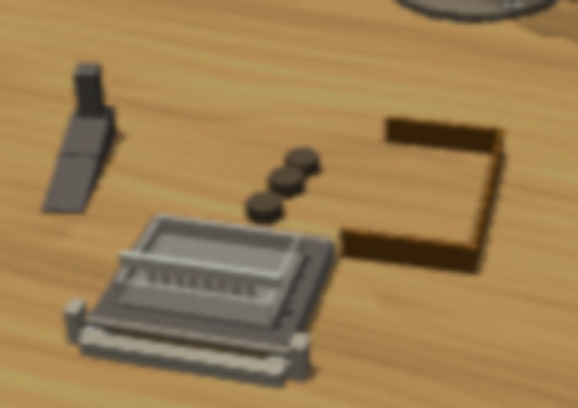

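```bash
python3 - <<'E'
from h import *
d=dict(np.load('top0.npz'));P=pts(d);im=d['image'].astype(int)
hsv=cv2.cvtColor(d['image'],cv2.COLOR_RGB2HSV)
fl=P[150:300,200:300,2];print('floor',np.median(fl), fl.std())
sc=(im.max(2)-im.min(2))
def box(u0,v0,u1,v1,m):
    k=np.zeros(m.shape,bool);k[v0:v1,u0:u1]=1;return k&m
# caps: colour masks
m=(sc<40)&(im[...,0]<95)
for (u,v) in [(357,237),(357,256),(357,270)]:
    k=box(u-12,v-(12 if v!=270 else 7),u+12,v+(12 if v!=256 else 8),m)
    v_,u_=np.nonzero(k);c=ray(d,u_.mean(),v_.mean(),.017);print('cap',k.sum(),u_.mean(),v_.mean(),c.round(4))
cap_=box(335,225,375,282,m);
s=dict(np.load('scene0.npz'));Q=pts(s)
# wedge ramp footprint: depth
w=box(415,205,460,275,(sc<30)&(im[...,0]<100))
pp=P[w];print(w.sum(),pp.min(0),pp.max(0))
top=pp[pp[:,2]>.07];print('grip top n',len(top),top.mean(0), cv2.minAreaRect(top[:,:2].astype('f4')*1000))
vu=np.argwhere(w&(P[...,2]>.07)); print(vu.mean(0), ray(d,vu[:,1].mean(),vu[:,0].mean(),.083))
rp=pp[(pp[:,2]<.045)]
print(cv2.minAreaRect(rp[:,:2].astype('f4')*1000))
# bottle, stand
dk=box(305,145,395,225,(P[...,2]>.012)); q=P[dk]
print('stand',q.min(0),q.max(0),cv2.minAreaRect(q[:,:2].astype('f4')*1000))
# lip edge: for each column the lowest row with z>0.012
e=[]
for u in range(325,384):
    vs=np.nonzero(box(u,200,u+1,230,(P[...,2]>.011))[:,u])[0]
    if len(vs): e.append((u,vs.max(),*P[vs.max(),u].round(3)))
for x in e[::4]:print(x)
E
```

```text
floor 0.0005613698546849443 0.0853591010410022
cap 146 356.6164383561644 236.4041095890411 [ 0.5772 -0.0377  0.017 ]
cap 150 356.31333333333333 255.24666666666667 [ 0.5285 -0.0359  0.017 ]
cap 149 356.3758389261745 269.4765100671141 [ 0.4918 -0.0353  0.017 ]
1003 [ 0.49238523 -0.27230257 -0.00521358] [0.64184586 0.06028248 1.29604081]
grip top n 122 [ 0.51344434 -0.24554556  0.12221008] ((523.7131958007812, -105.45742797851562), (334.7562255859375, 30.11665916442871), 85.62129974365234)
[260.51639344 447.49180328] [ 0.51344294 -0.25506355  0.083     ]
((568.7304077148438, -239.90940856933594), (147.73764038085938, 41.60243606567383), 17.053451538085938)
stand [ 0.55150656 -0.11643786  0.01202036] [0.81317695 0.09331089 1.29604081] ((682.3369140625, -11.08648681640625), (260.4809265136719, 209.95957946777344), 0.4700062870979309)
(325, np.int64(221), np.float64(0.618), np.float64(0.044), np.float64(0.019))
(329, np.int64(220), np.float64(0.621), np.float64(0.033), np.float64(0.013))
(333, np.int64(219), np.float64(0.623), np.float64(0.023), np.float64(0.019))
(337, np.int64(218), np.f
[... 210 characters left out ...]
349, np.int64(216), np.float64(0.63), np.float64(-0.019), np.float64(0.023))
(353, np.int64(216), np.float64(0.63), np.float64(-0.029), np.float64(0.029))
(357, np.int64(221), np.float64(0.552), np.float64(0.06), np.float64(1.296))
(361, np.int64(215), np.float64(0.632), np.float64(-0.05), np.float64(0.023))
(365, np.int64(214), np.float64(0.635), np.float64(-0.06), np.float64(0.021))
(369, np.int64(214), np.float64(0.635), np.float64(-0.071), np.float64(0.022))
(373, np.int64(213), np.float64(0.637), np.float64(-0.081), np.float64(0.021))
(377, np.int64(212), np.float64(0.64), np.float64(-0.092), np.float64(0.024))
(381, np.int64(223), np.float64(0.552), np.float64(0.06), np.float64(1.296))
```

```bash
python3 - <<'E'
from h import *
d=dict(np.load('top0.npz'));P=pts(d);ok=d['range_z']>.2;im=d['image'].astype(int)
g=cv2.cvtColor(d['image'],cv2.COLOR_RGB2GRAY).astype(float)
sat=(im.max(2)-im.min(2)).astype(float)
def box(u0,v0,u1,v1,m):
    k=np.zeros(m.shape,bool);k[v0:v1,u0:u1]=1;return k&m
# wedge mask via saturation, contour
w=box(412,203,462,278,(sat<32)&(g<95))
n,l,st,c=cv2.connectedComponentsWithStats(w.astype('uint8'));k=l==1+np.argmax(st[1:,4])
cn=max(cv2.findContours(k.astype('uint8'),cv2.RETR_EXTERNAL,cv2.CHAIN_APPROX_NONE)[0],key=len)
kk=k&ok;gt=kk&(P[...,2]>.065);vu=np.argwhere(gt)
print('gripz',np.median(P[gt][:,2]),len(vu),'rect px',cv2.minAreaRect(vu[:,::-1].astype('f4')))
print('grip top rect mm',cv2.minAreaRect(P[gt][:,:2].astype('f4')*1000))
rp=P[kk&(P[...,2]<.04)];print('ramp rect',cv2.minAreaRect(rp[:,:2].astype('f4')*1000))
# ramp centroid line: per row mid
rows=[]
for v in range(216,244):
    us=np.nonzero(k[v])[0]; rows.append((v,(us.min()+us.max())/2,us.max()-us.min()+1, np.median(P[v,us][:,2])))
rows=np.array(rows)
L=np.array([ray(d,r[1],r[0],max(0,r[3]))[:2] for r in rows]);f=np.polyfit(L[:,0],L[:,1],1);print('wedge axis y=ax+b',f,np.degrees(np.arctan(f[0])),rows[::6])
# dark line
for v in range(225,250):
    us=np.nonzero(k[v])[0];print(v,int((us.min()+us.max())/2),g[v,us.min()+3:us.max()-2].mean().round(1),end=' | ')
print()
# heights along ramp
X=rp[:,0];A=np.c_[rp[:,:2],np.ones(len(rp))]
# lip: subpixel edge saturation gradient, columns
for name,rng in (('lip',range(326,384)),):
    e=[]
    for u in rng:
        col=sat[205:226,u];gr=np.diff(col);i=np.argmax(gr);
        if 0<i<len(gr)-1:
            a,b,c_=gr[i-1:i+2];e.append((u,205+i+.5+(a-c_)/(2*(a-2*b+c_)+1e-9)))
    e=np.array(e);p=np.polyfit(e[:,0],e[:,1],1)
    for _ in range(5):
        r=abs(e[:,1]-np.polyval(p,e[:,0]));p=np.polyfit(e[r<.8][:,0],e[r<.8][:,1],1)
    print('lip edge',p,(r<.8).sum(),len(e))
    for u in(326,382):print(ray(d,u,np.polyval(p,u),.021).round(4))
for v in (190,195,200,205,210):
    row=sat[v,310:395]; gr=np.diff(row); 
    print(v,310+.5+np.argmin(gr[:30]),310+.5+50+np.argmax(gr[50:]), ray(d,310.5+np.argmin(gr[:30]),v,.026)[:2].round(4),ray(d,360.5+np.argmax(gr[50:]),v,.026)[:2].round(4))
# pen
pm=(sat>40)&(g<62);pm=box(272,215,342,315,pm)
q=np.argwhere(pm);print('pen',len(q),cv2.minAreaRect(q[:,::-1].astype('f4')))
for pt in cv2.boxPoints(cv2.minAreaRect(q[:,::-1].astype('f4'))):print(pt,ray(d,*pt,.03).round(4))
b=box(440,140,500,200,ok&(P[...,2]>.1));print('bottle',np.median(P[b],0),P[b].min(0),P[b].max(0))
E
```

```text
gripz 0.08251488378259958 126 rect px ((447.4500427246094, 260.85003662109375), (11.384199142456055, 11.067971229553223), 71.56504821777344)
grip top rect mm ((512.3818359375, -256.9481506347656), (26.114938735961914, 24.33772850036621), 16.908018112182617)
ramp rect ((563.8569946289062, -241.53399658203125), (158.6778564453125, 53.504573822021484), 22.781082153320312)
wedge axis y=ax+b [ 0.26592446 -0.38929244] 14.891707545390375 [[2.16000000e+02 4.26500000e+02 1.60000000e+01 7.86600535e-03]
 [2.22000000e+02 4.28000000e+02 1.70000000e+01 1.12694653e-02]
 [2.28000000e+02 4.30000000e+02 1.70000000e+01 1.45950275e-02]
 [2.34000000e+02 4.32500000e+02 1.80000000e+01 1.90257385e-02]
 [2.40000000e+02 4.34500000e+02 1.80000000e+01 2.43603768e-02]]
225 429 61.5 | 226 430 61.7 | 227 430 61.6 | 228 430 61.3 | 229 430 61.1 | 230 431 61.2 | 231 431 61.4 | 232 431 61.2 | 233 432 61.3 | 234 432 60.2 | 235 432 57.8 | 236 433 54.8 | 237 433 53.8 | 238 434 55.5 | 239 434 58.9 | 240 434 60.4 | 241 435 60.6 | 242 435 61.4 | 243 435 61.1 | 244 436 61.2 | 245 436 60.7 | 246 437 61.3 | 247 437 61.2 | 248 437 60.5 | 249 438 61.8 | 
lip edge [-1.32544501e-01  2.64193848e+02] 54 58
[0.6183 0.0414 0.021 ]
[ 0.6356 -0.1048  0.021 ]
190 318.5 384.5 [0.6991 0.0598] [ 0.6967 -0.1122]
195 319.5 384.5 [0.686  0.0573] [ 0.6836 -0.1119]
200 319.5 385.5 [0.6729 0.0575] [ 0.6705 -0.1141]
205 320.5 386.5 [0.6598 0.0551] [ 0.6574 -0.1164]
210 321.5 387.5 [0.6468 0.0527] [ 0.6443 -0.1187]
pen 383 ((304.14898681640625, 266.37286376953125), (79.75161743164062, 46.349613189697266), 81.14203643798828)
[275.1103  230.54123] [0.5951 0.173  0.03  ]
[320.9071  223.40408] [0.6118 0.0548 0.03  ]
[333.18768 302.2045 ] [0.4107 0.0264 0.03  ]
[287.39087 309.34164] [0.3945 0.1431 0.03  ]
bottle [ 0.7338306  -0.31852317  0.11491236] [ 0.70953035 -0.35325194  0.10008919] [ 0.76696096 -0.29711483  0.1569652 ]
```

```bash
cat >> h.py <<'E'
# targets
def plan(tp, yaw_z=None, s=None):
    """shift in tool axes scaled to reach TCP tp (and turn so that tool z has azimuth yaw_z, y down)"""
    s=s or get_state();R=Ro.from_quat(s['tool_rot']);p=np.array(s['tool_pos'])
    sh=R.inv().apply(np.array(tp)-p)/.1
    out=[sh.round(3)]
    if yaw_z is not None:
        z=np.array([np.cos(yaw_z),np.sin(yaw_z),0]);y=np.array([0,0,-1.]);x=np.cross(y,z)
        T=Ro.from_matrix(np.c_[x,y,z]);out.append(((R.inv()*T).as_rotvec()/(np.pi/2)).round(3))
    return out
E
python3 - <<'E'
from h import *
s=get_state();R=Ro.from_quat(s['tool_rot']);print(R.as_matrix().round(3))
d=dict(np.load('top0.npz'))
L=ray(d,433.4,236.8,.0205)[:2];G=np.array([.5129,-.256]);v=L-G
print('line',L,np.linalg.norm(v),np.degrees(np.arctan2(*v[::-1])))
for a in (16,): 
  for off in (0,90,180,270): print(off,plan([.513,-.256,.2],np.radians(a+off)))
# scene cross-check
e=dict(np.load('scene0.npz'))
def proj(p): c=e['R']@p+e['t'];q=e['intrinsics']@c;return (q[:2]/q[2]).round(1)
print(proj([.513,-.256,.083]),proj([*L,.0205]),proj([.577,-.038,.017]),proj([.632,-.033,.021]))
im=e['image'];sat=(im.max(2).astype(int)-im.min(2));
m=np.zeros(sat.shape,'uint8');m[180:210,285:318]=((sat<45)&(im[...,0]<95))[180:210,285:318]
n,l,st,c=cv2.connectedComponentsWithStats(m);print(st,c)
E
```

```text
[[ 0.971 -0.     0.239]
 [-0.239 -0.002  0.971]
 [ 0.    -1.    -0.002]]
line [ 0.57322611 -0.23690439] 0.06327623945773965 17.564648907859972
0 [array([ 5.593,  0.286, -7.751]), array([0.001, 0.668, 0.001])]
90 [array([ 5.593,  0.286, -7.751]), array([ 0.001, -0.332, -0.   ])]
180 [array([ 5.593,  0.286, -7.751]), array([ 1.000e-03, -1.332e+00, -1.000e-03])]
270 [array([ 5.593,  0.286, -7.751]), array([0.000e+00, 1.668e+00, 1.000e-03])]
[245.  159.7] [242.8 185.3] [297.2 198.4] [291.4 207. ]
[[     0      0    640    400 255782]
 [   293    184     21     22    199]
 [   285    208     13      2     19]] [[319.51515353 199.5029791 ]
 [302.84924623 194.79396985]
 [289.89473684 208.68421053]]
```

Call:
apply_moves:
  moves: "0.1 0 -0.1 0 0 0 -1;0.2 0 -0.2 0 0 0 -1;0.3 0 -0.3 0 0 0 -1;0.4 0 -0.4 0 0 0 -1;0.5 0 -0.5 0 0 0 -1;0.6 0 -0.6 0 0 0 -1;0.7 0 -0.7 0 0 0 -1;0.8 0 -0.8 0 0 0 -1;0.9 0 -0.9 0 0 0 -1;1 0 -1 0 0 0 -1"

```text
t: 1.35
tool_pos: [0.2293, 0.5093, 0.2282]
tool_rot: [-0.702, 0.085, -0.085, 0.702]
contact_force: [-0.1, 0.5, -0.6]
width: 0.085
```

Call:
apply_moves:
  moves: "0.1 0 -0.1 0 0 0 -1;0.2 0 -0.2 0 0 0 -1;0.3 0 -0.3 0 0 0 -1;0.4 0 -0.4 0 0 0 -1;0.5 0 -0.5 0 0 0 -1;0.6 0 -0.6 0 0 0 -1;0.7 0 -0.7 0 0 0 -1;0.8 0 -0.8 0 0 0 -1;0.9 0 -0.9 0 0 0 -1;1 0 -1 0 0 0 -1"

```text
t: 2.6
tool_pos: [0.3024, 0.3883, 0.2281]
tool_rot: [-0.702, 0.085, -0.085, 0.702]
contact_force: [-0.1, 0.4, 0.3]
width: 0.0854
```

Call:
apply_moves:
  moves: "0.1 0 -0.1 0 0 0 -1;0.2 0 -0.2 0 0 0 -1;0.3 0 -0.3 0 0 0 -1;0.4 0 -0.4 0 0 0 -1;0.5 0 -0.5 0 0 0 -1;0.6 0 -0.6 0 0 0 -1;0.7 0 -0.7 0 0 0 -1;0.8 0 -0.8 0 0 0 -1;0.9 0 -0.9 0 0 0 -1;1 0 -1 0 0 0 -1"

```text
t: 3.85
tool_pos: [0.3756, 0.2672, 0.2281]
tool_rot: [-0.702, 0.085, -0.085, 0.702]
contact_force: [-0.6, -0.8, 0.2]
width: 0.0857
```

Call:
apply_moves:
  moves: "0.1 0 -0.1 0 0 0 -1;0.2 0 -0.2 0 0 0 -1;0.3 0 -0.3 0 0 0 -1;0.4 0 -0.4 0 0 0 -1;0.5 0 -0.5 0 0 0 -1;0.6 0 -0.6 0 0 0 -1;0.7 0 -0.7 0 0 0 -1;0.7 0 -0.8 0 0 0 -1;0.7 0 -0.9 0 0 0 -1;0.7 0 -1 0 0 0 -1"

```text
t: 5.1
tool_pos: [0.4186, 0.1537, 0.2281]
tool_rot: [-0.702, 0.085, -0.085, 0.702]
contact_force: [0.1, 0.0, 0.4]
width: 0.0856
```

Call:
apply_moves:
  moves: "0.1 0 -0.1 0 0 0 -1;0.2 0 -0.2 0 0 0 -1;0.3 0 -0.3 0 0 0 -1;0.4 0 -0.4 0 0 0 -1;0.5 0 -0.5 0 0 0 -1;0.6 0 -0.6 0 0 0 -1;0.7 0 -0.7 0 0 0 -1;0.7 0 -0.8 0 0 0 -1;0.7 0 -0.9 0 0 0 -1;0.7 0 -1 0 0 0 -1"

```text
t: 6.35
tool_pos: [0.4626, 0.0399, 0.2281]
tool_rot: [-0.702, 0.085, -0.085, 0.702]
contact_force: [-0.6, -0.4, -0.1]
width: 0.0852
```

Call:
apply_moves:
  moves: "0.1 0 -0.1 0 0 0 -1;0.2 0 -0.2 0 0 0 -1;0.3 0 -0.3 0 0 0 -1;0.4 0 -0.4 0 0 0 -1;0.5 0 -0.5 0 0 0 -1;0.6 0 -0.6 0 0 0 -1;0.6 0 -0.7 0 0 0 -1;0.6 0 -0.8 0 0 0 -1;0.6 0 -0.9 0 0 0 -1;0.6 0 -1 0 0 0 -1"

```text
t: 7.6
tool_pos: [0.4971, -0.0717, 0.2281]
tool_rot: [-0.702, 0.085, -0.085, 0.702]
contact_force: [0.0, -0.2, -0.8]
width: 0.0857
```

Call:
apply_moves:
  moves: "0.05 0 -0.1 0 0.06 0 -1;0.1 0 -0.2 0 0.13 0 -1;0.15 0 -0.3 0 0.2 0 -1;0.2 0 -0.4 0 0.27 0 -1;0.25 0 -0.5 0 0.34 0 -1;0.3 0 -0.6 0 0.41 0 -1;0.35 0 -0.7 0 0.48 0 -1;0.4 0 -0.8 0 0.55 0 -1;0.45 0 -0.9 0 0.62 0 -1;0.5 0 -1 0 0.66 0 -1"

```text
t: 8.85
tool_pos: [0.522, -0.1806, 0.2281]
tool_rot: [-0.567, 0.422, -0.422, 0.567]
contact_force: [-0.5, 0.1, -0.4]
width: 0.0852
```

```bash
python3 - <<'E'
from h import *
s=get_state();print(s['tool_pos'],s['qpos'].round(2))
print(plan([.5129,-.2563,.2],np.radians(17)))
E
```

```text
[ 0.52203939 -0.18064158  0.22809007] [-0.43  0.31  0.85  1.79 -0.25  1.16  0.79]
[array([ 0.699,  0.281, -0.304]), array([-0.   , -0.004, -0.   ])]
```

Call:
apply_moves:
  moves: "0.1 0 -0.05 0 0 0 -1;0.2 0.1 -0.1 0 0 0 -1;0.3 0.2 -0.15 0 0 0 -1;0.4 0.3 -0.2 0 0 0 -1;0.5 0.4 -0.25 0 0 0 -1;0.6 0.5 -0.3 0 0 0 -1;0.7 0.6 -0.3 0 0 0 -1;0.7 0.65 -0.3 0 0 0 -1;0.7 0.7 -0.3 0 0 0 -1;0.7 0.7 -0.3 0 0 0 -1"

```text
t: 10.1
tool_pos: [0.5136, -0.2552, 0.1577]
tool_rot: [-0.568, 0.422, -0.421, 0.568]
contact_force: [-0.2, 0.3, -0.5]
width: 0.0853
```

```bash
python3 - <<'E'
from h import *
s=get_state();print(s['tool_pos'])
print(plan([.5129,-.2563,.068],np.radians(17)))
d=cap('scene','s1.png');im=d['image'][120:230,180:380,::-1];cv2.imwrite('pics/s1z.png',cv2.resize(im,None,fx=4,fy=4,interpolation=cv2.INTER_CUBIC))
E
```

```text
[ 0.51359247 -0.25519208  0.1577266 ]
[array([ 0.009,  0.897, -0.01 ]), array([ 0.   , -0.002, -0.   ])]
```

View pics/s1z.png

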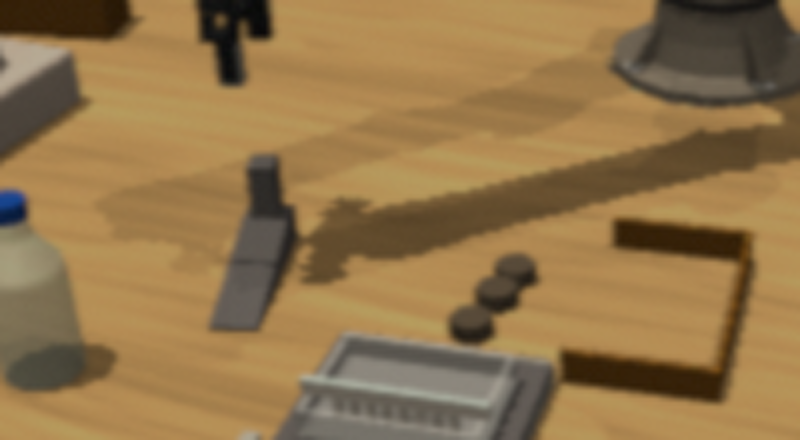

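```bash
python3 - <<'E'
from h import *
e=dict(np.load('scene0.npz'))
def proj(p): c=e['R']@p+e['t'];q=e['intrinsics']@c;q=q[:2]/q[2];return ((q-[180,120])*4).round(0)
c,s=np.cos(.297),np.sin(.297)
for h in(.145,.157,.2):
  for o in (-.055,0,.055): print(h,o,proj([.5136+o*c,-.2552+o*s,h]))
E
```

```text
0.145 -0.055 [267.  65.]
0.145 0 [252.  92.]
0.145 0.055 [235. 122.]
0.157 -0.055 [266.  51.]
0.157 0 [250.  79.]
0.157 0.055 [233. 108.]
0.2 -0.055 [260.   3.]
0.2 0 [243.  29.]
0.2 0.055 [226.  57.]
```

```bash
python3 - <<'E'
from h import *
print(get_state()['tool_pos'],get_state()['t'])
d=cap('scene','s2.png');P=pts(d);ok=d['range_z']>.2
print(get_state()['tool_pos'])
m=ok&(abs(P[...,0]-.5136)<.09)&(abs(P[...,1]+.255)<.08)&(P[...,2]>.095)&(P[...,2]<.35)
q=P[m];i=np.argsort(q[:,2])[:12];print(m.sum(),q[i].round(3));print(np.argwhere(m)[i])
t=cap('top','t2.png');P=pts(t);ok=t['range_z']>.2
m=ok&(abs(P[...,0]-.5136)<.09)&(abs(P[...,1]+.255)<.08)&(P[...,2]>.095)&(P[...,2]<.35)
print(np.median(P[m],0))
im=d['image'][60:230,180:380,::-1];cv2.imwrite('pics/s2z.png',cv2.resize(im,None,fx=3.5,fy=3.5,interpolation=cv2.INTER_CUBIC))
cv2.imwrite('pics/t2z.png',cv2.resize(t['image'][140:340,260:500,::-1],None,fx=3,fy=3))
E
```

```text
[ 0.51371208 -0.2553846   0.15807991] 10.15
[ 0.51381249 -0.25549725  0.15825929]
1080 [[ 0.561 -0.252  0.173]
 [ 0.559 -0.242  0.174]
 [ 0.558 -0.239  0.174]
 [ 0.471 -0.276  0.174]
 [ 0.562 -0.247  0.174]
 [ 0.469 -0.266  0.175]
 [ 0.559 -0.235  0.175]
 [ 0.471 -0.272  0.175]
 [ 0.475 -0.278  0.175]
 [ 0.563 -0.243  0.176]
 [ 0.473 -0.267  0.176]
 [ 0.557 -0.239  0.177]]
[[141 235]
 [141 238]
 [141 239]
 [129 243]
 [141 236]
 [129 246]
 [141 240]
 [129 244]
 [129 242]
 [141 237]
 [129 245]
 [140 239]]
[ 0.54496821 -0.23344824  0.27767445]
```

View pics/s2z.png

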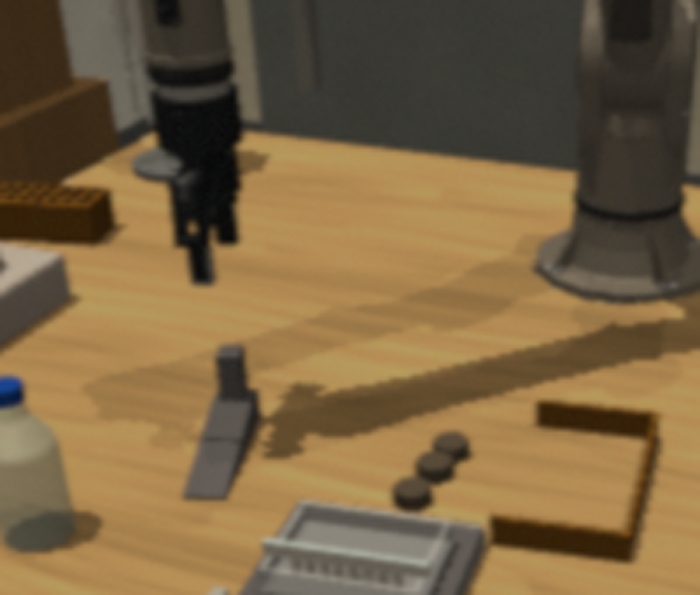

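View pics/t2z.png

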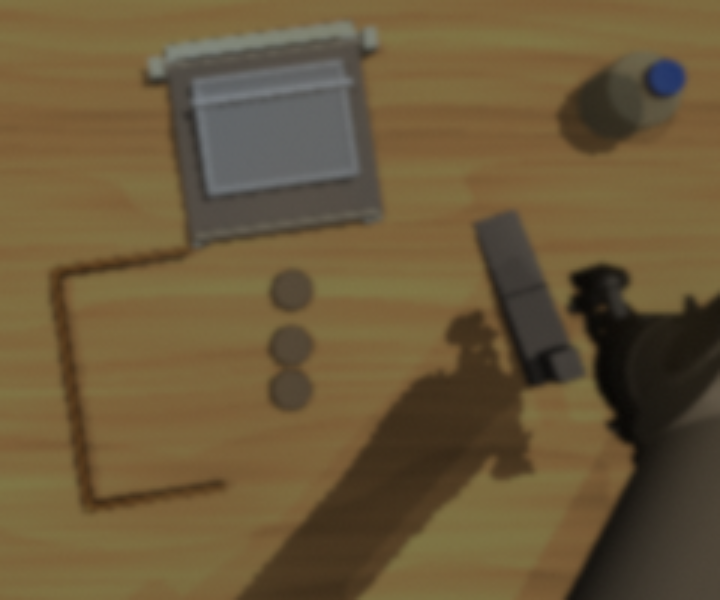

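Call:
apply_moves:
  moves: "0 0.1 0 0 0 0 -1;0 0.2 0 0 0 0 -1;0 0.3 0 0 0 0 -1;0 0.4 0 0 0 0 -1;0 0.5 0 0 0 0 -1;0 0.6 0 0 0 0 -1;0 0.7 0 0 0 0 -1;0 0.75 0 0 0 0 -1;0 0.8 0 0 0 0 -1;0 0.8 0 0 0 0 -1"

```text
t: 11.5
tool_pos: [0.5134, -0.2558, 0.0778]
tool_rot: [0.568, -0.422, 0.422, -0.567]
contact_force: [-0.8, 0.4, -0.1]
width: 0.0857
```

```bash
cat > look.py <<'E'
from h import *
import sys
n=sys.argv[1]
s=get_state();print(s['t'],s['tool_pos'].round(4),s['contact_force'].round(1),s['width'])
d=cap('scene');t=cap('top');np.savez('ls.npz',**d);np.savez('lt.npz',**t)
a=cv2.resize(d['image'][110:250,190:390,::-1],(500,350),interpolation=cv2.INTER_CUBIC)
b=cv2.resize(t['image'][140:340,260:490,::-1],(500,435),interpolation=cv2.INTER_CUBIC);b=np.clip(b*1.6,0,255).astype('uint8')
cv2.imwrite('pics/'+n+'_s.png',cv2.resize(a,(750,525)));cv2.imwrite('pics/'+n+'_t.png',cv2.resize(b,(690,600)))
E
python3 look.py a1; python3 - <<'E'
from h import *
d=dict(np.load('ls.npz'));P=pts(d);ok=d['range_z']>.2;g=d['image'].max(2)
m=ok&(abs(P[...,0]-.5136)<.09)&(abs(P[...,1]+.255)<.08)&(P[...,2]>.04)&(P[...,2]<.35)&(g<45)
q=P[m];i=np.argsort(q[:,2])[:12];print(m.sum(),q[i].round(3))
E
```

```text
11.5 [ 0.5134 -0.2558  0.0778] [-0.8  0.4 -0.1] 0.08571712990378304
853 [[ 0.518 -0.247  0.04 ]
 [ 0.515 -0.248  0.042]
 [ 0.52  -0.249  0.045]
 [ 0.522 -0.243  0.05 ]
 [ 0.517 -0.25   0.051]
 [ 0.521 -0.244  0.054]
 [ 0.517 -0.245  0.056]
 [ 0.519 -0.248  0.056]
 [ 0.518 -0.248  0.059]
 [ 0.517 -0.245  0.06 ]
 [ 0.521 -0.25   0.061]
 [ 0.518 -0.252  0.063]]
```

View pics/a1_s.png

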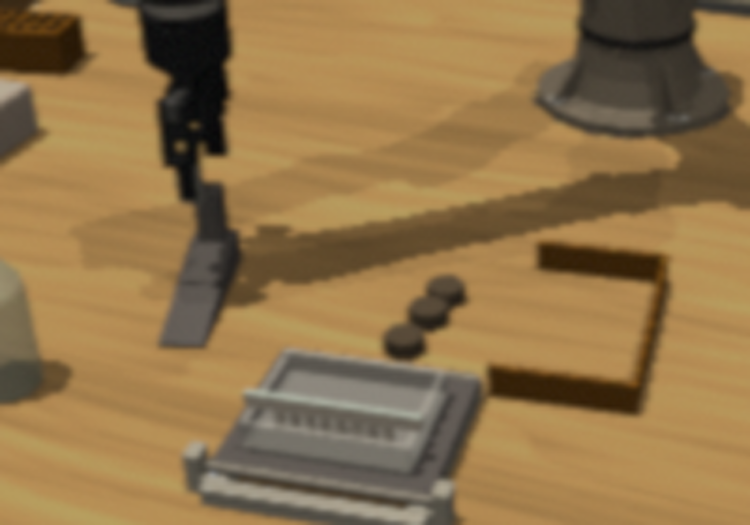

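View pics/a1_t.png

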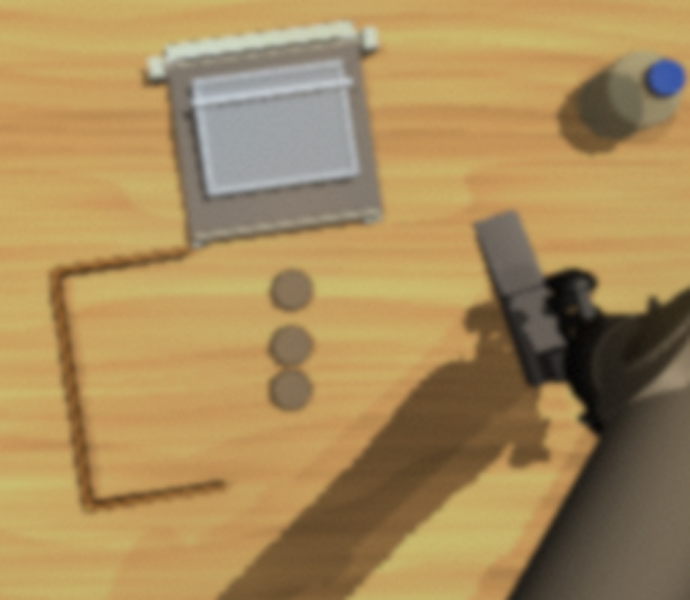

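```bash
python3 - <<'E'
from h import *
d=dict(np.load('ls.npz'));P=pts(d)
for v in range(150,170,2):
  print(v,[(u,P[v,u].round(3).tolist(),int(d['image'][v,u].max())) for u in (238,240,242,245)])
E
```

```text
150 [(238, [0.563, -0.244, 0.144], 63), (240, [0.577, -0.227, 0.153], 22), (242, [0.557, -0.233, 0.143], 56), (245, [0.476, -0.276, 0.099], 55)]
152 [(238, [0.583, -0.231, 0.149], 24), (240, [0.579, -0.227, 0.147], 18), (242, [0.559, -0.232, 0.137], 58), (245, [0.318, -0.381, 0.0], 163)]
154 [(238, [0.581, -0.233, 0.141], 16), (240, [0.578, -0.228, 0.14], 18), (242, [0.558, -0.234, 0.13], 66), (245, [0.331, -0.374, -0.002], 179)]
156 [(238, [0.565, -0.246, 0.124], 30), (240, [0.566, -0.237, 0.125], 17), (242, [0.556, -0.237, 0.121], 64), (245, [0.346, -0.365, -0.001], 178)]
158 [(238, [0.569, -0.243, 0.119], 40), (240, [0.564, -0.24, 0.117], 15), (242, [0.559, -0.235, 0.116], 50), (245, [0.357, -0.359, -0.004], 119)]
160 [(238, [0.568, -0.245, 0.111], 52), (240, [0.567, -0.239, 0.112], 13), (242, [0.559, -0.236, 0.108], 42), (245, [0.51, -0.258, 0.08], 47)]
162 [(238, [0.567, -0.247, 0.103], 71), (240, [0.57, -0.237, 0.106], 22), (242, [0.557, -0.239, 0.1], 38), (245, [0.52, -0.252, 0.079], 46)]
164 [(238, [0.416, -0.354, -0.0], 146), (240, [0.412, -0.348, -0.001], 117), (242, [0.558, -0.24, 0.092], 66), (245, [0.523, -0.252, 0.072], 44)]
166 [(238, [0.426, -0.349, -0.002], 161), (240, [0.427, -0.339, -0.0], 155), (242, [0.521, -0.266, 0.061], 86), (245, [0.521, -0.253, 0.064], 46)]
168 [(238, [0.444, -0.337, 0.001], 154), (240, [0.435, -0.335, -0.004], 152), (242, [0.526, -0.264, 0.056], 97), (245, [0.521, -0.254, 0.056], 46)]
```

Call:
apply_moves:
  moves: "0 0.05 0 0 0 0 -1;0 0.1 0 0 0 0 -1;0 0.15 0 0 0 0 -1;0 0.2 0 0 0 0 -1;0 0.2 0 0 0 0 -0.5;0 0.2 0 0 0 0 0;0 0.2 0 0 0 0 0.1;0 0.2 0 0 0 0 0.1;0 0.2 0 0 0 0 0.1;0 0.2 0 0 0 0 0.1"
  squeeze: 20

```text
t: 12.85
tool_pos: [0.5136, -0.2558, 0.0581]
tool_rot: [-0.567, 0.422, -0.422, 0.568]
contact_force: [-0.7, 0.4, -0.1]
width: 0.0383
```

```bash
python3 look.py a2; python3 - <<'E'
from h import *
d=dict(np.load('ls.npz'));P=pts(d)
for v in range(154,182,2):
  print(v,[(u,P[v,u].round(3).tolist(),int(d['image'][v,u].max())) for u in (239,241,243,245)])
E
```

```text
12.85 [ 0.5136 -0.2558  0.0581] [-0.7  0.4 -0.1] 0.03829528633637828
154 [(239, [0.569, -0.238, 0.134], 15), (241, [0.566, -0.232, 0.134], 18), (243, [0.54, -0.243, 0.119], 13), (245, [0.533, -0.24, 0.117], 13)]
156 [(239, [0.552, -0.25, 0.117], 22), (241, [0.565, -0.234, 0.126], 20), (243, [0.553, -0.235, 0.12], 13), (245, [0.531, -0.242, 0.108], 14)]
158 [(239, [0.563, -0.244, 0.116], 17), (241, [0.562, -0.238, 0.116], 15), (243, [0.557, -0.233, 0.115], 13), (245, [0.536, -0.239, 0.104], 20)]
160 [(239, [0.543, -0.259, 0.096], 96), (241, [0.547, -0.248, 0.1], 19), (243, [0.556, -0.235, 0.107], 19), (245, [0.534, -0.242, 0.095], 43)]
162 [(239, [0.541, -0.262, 0.087], 140), (241, [0.548, -0.249, 0.093], 36), (243, [0.545, -0.243, 0.093], 19), (245, [0.533, -0.244, 0.086], 50)]
164 [(239, [0.413, -0.352, -0.001], 142), (241, [0.55, -0.249, 0.087], 42), (243, [0.54, -0.247, 0.082], 15), (245, [0.536, -0.243, 0.081], 48)]
166 [(239, [0.426, -0.344, -0.001], 150), (241, [0.545, -0.253, 0.076], 54), (243, [0.544, -0.246, 0.077], 15), (245, [0.537, -0.243, 0.074], 42)]
168 [(239, [0.442, 
[... 301 characters left out ...]
.004], 164), (241, [0.513, -0.279, 0.031], 130), (243, [0.528, -0.26, 0.043], 58), (245, [0.524, -0.255, 0.041], 45)]
174 [(239, [0.477, -0.313, -0.003], 158), (241, [0.524, -0.272, 0.031], 99), (243, [0.522, -0.265, 0.031], 64), (245, [0.523, -0.257, 0.033], 65)]
176 [(239, [0.491, -0.305, -0.002], 145), (241, [0.532, -0.267, 0.028], 87), (243, [0.533, -0.259, 0.03], 78), (245, [0.533, -0.251, 0.032], 70)]
178 [(239, [0.543, -0.269, 0.026], 117), (241, [0.546, -0.259, 0.029], 86), (243, [0.541, -0.254, 0.027], 85), (245, [0.535, -0.251, 0.025], 77)]
180 [(239, [0.552, -0.264, 0.024], 99), (241, [0.555, -0.254, 0.028], 84), (243, [0.549, -0.25, 0.025], 92), (245, [0.543, -0.246, 0.023], 89)]
```

View pics/a2_s.png

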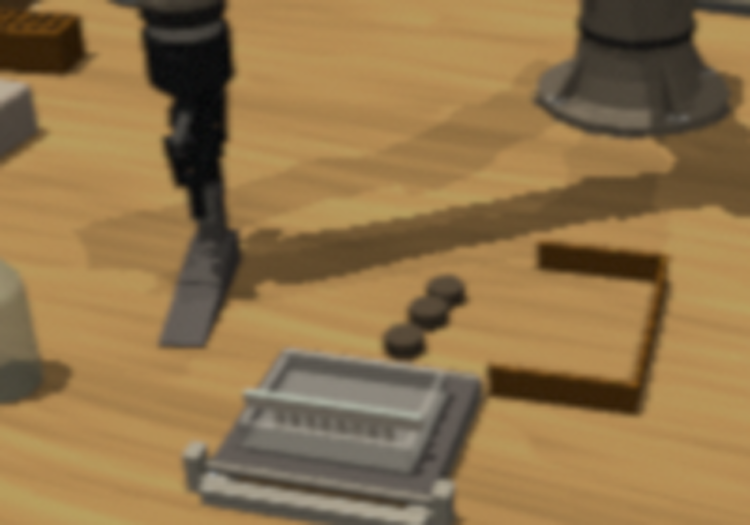

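Call:
apply_moves:
  moves: "0 -0.02 0 0 0 0 0.1;0 -0.02 0 0 0 0 0.3;0 -0.02 0 0 0 0 0.5;0 -0.02 0 0 0 0 0.6;0 -0.02 0 0 0 0 0.7;0 -0.02 0 0 0 0 0.8;0 -0.02 0 0 0 0 1;0 -0.02 0 0 0 0 1;0 -0.02 0 0 0 0 1;0 -0.02 0 0 0 0 1"
  squeeze: 80

```text
t: 14.2
tool_pos: [0.5136, -0.2563, 0.0605]
tool_rot: [-0.567, 0.422, -0.422, 0.567]
contact_force: [-1.5, 0.7, 5.9]
width: 0.0242
```

```bash
python3 look.py a3; python3 - <<'E'
from h import *
s=get_state();print(s['wrist_torque'].round(2))
d=dict(np.load('ls.npz'));P=pts(d)
for v in range(160,176,2):
  print(v,[(u,P[v,u].round(3).tolist(),int(d['image'][v,u].max())) for u in (241,243,245)])
E
```

```text
14.2 [ 0.5136 -0.2563  0.0605] [-1.5  0.7  5.9] 0.024232822445030697
[-0.08  0.42  0.04]
160 [(241, [0.536, -0.256, 0.093], 42), (243, [0.536, -0.248, 0.095], 14), (245, [0.53, -0.245, 0.092], 46)]
162 [(241, [0.542, -0.253, 0.089], 59), (243, [0.54, -0.247, 0.089], 15), (245, [0.53, -0.246, 0.085], 42)]
164 [(241, [0.539, -0.256, 0.08], 66), (243, [0.538, -0.249, 0.08], 14), (245, [0.53, -0.247, 0.077], 35)]
166 [(241, [0.538, -0.258, 0.072], 85), (243, [0.537, -0.251, 0.072], 27), (245, [0.533, -0.246, 0.071], 39)]
168 [(241, [0.531, -0.264, 0.059], 118), (243, [0.523, -0.261, 0.056], 53), (245, [0.527, -0.251, 0.059], 48)]
170 [(241, [0.45, -0.321, -0.002], 124), (243, [0.527, -0.26, 0.05], 52), (245, [0.524, -0.254, 0.05], 42)]
172 [(241, [0.514, -0.278, 0.032], 128), (243, [0.532, -0.257, 0.045], 53), (245, [0.525, -0.254, 0.042], 42)]
174 [(241, [0.523, -0.273, 0.03], 97), (243, [0.526, -0.263, 0.033], 58), (245, [0.526, -0.254, 0.035], 46)]
```

View pics/a3_s.png

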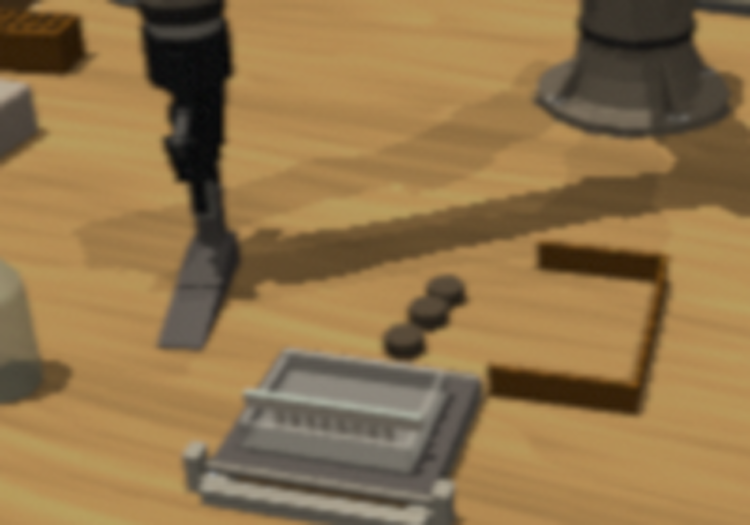

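View pics/a3_t.png

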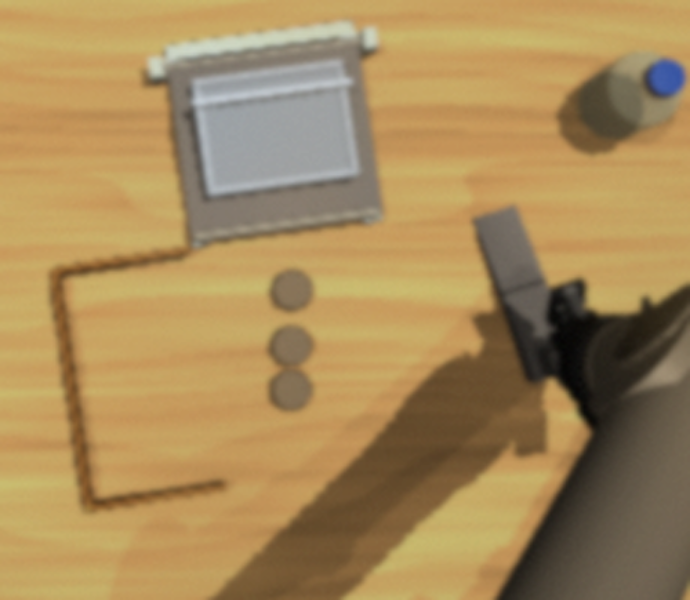

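```bash
python3 - <<'E'
from h import *
print(plan([.4781,-.1117,.064],np.radians(8)))
E
```

```text
[array([-1.487, -0.035,  0.077]), array([-0.   ,  0.097,  0.   ])]
```

Call:
apply_moves:
  moves: "0 -0.03 0 0 0 0 1;-0.05 -0.03 0 0 0.01 0 1;-0.15 -0.03 0.01 0 0.03 0 1;-0.3 -0.03 0.02 0 0.05 0 1;-0.45 -0.03 0.03 0 0.07 0 1;-0.6 -0.03 0.04 0 0.09 0 1;-0.7 -0.03 0.04 0 0.097 0 1;-0.75 -0.03 0.04 0 0.097 0 1;-0.75 -0.03 0.04 0 0.097 0 1;-0.75 -0.03 0.04 0 0.097 0 1"

```text
t: 15.55
tool_pos: [0.4959, -0.1835, 0.0632]
tool_rot: [0.534, -0.464, 0.464, -0.534]
contact_force: [-0.0, -0.9, -0.9]
width: 0.024
```

```bash
python3 look.py a4; python3 - <<'E'
from h import *
s=get_state();print(s['wrist_torque'].round(2))
print(plan([.4781,-.1117,.062],np.radians(8)))
E
```

```text
15.55 [ 0.4959 -0.1835  0.0632] [-0.  -0.9 -0.9] 0.02395860707203193
[-0.01  0.09 -0.06]
[array([-0.736,  0.011, -0.076]), array([-0., -0.,  0.])]
```

View pics/a4_s.png

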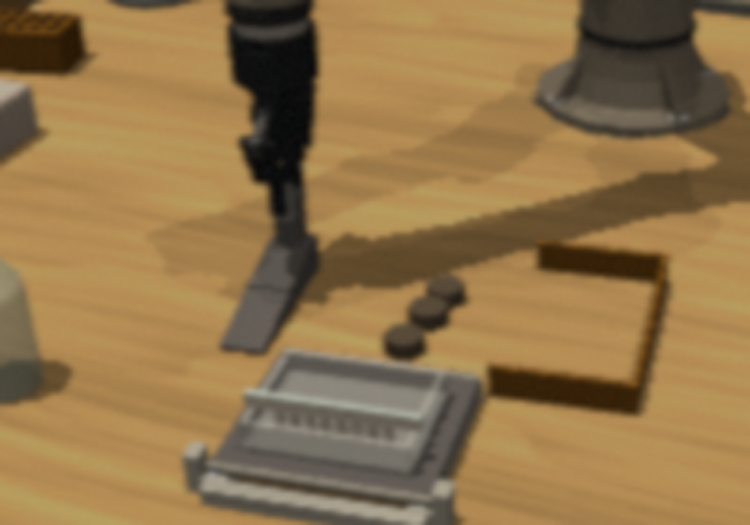

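View pics/a4_t.png

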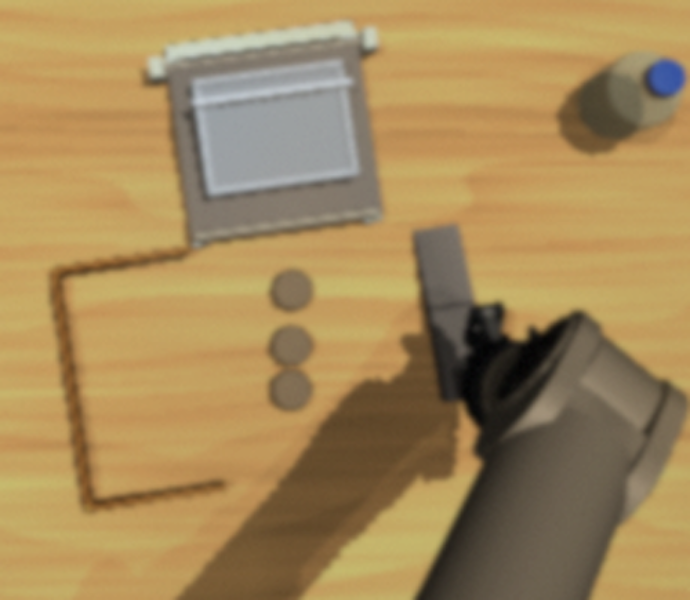

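```bash
cat > wed.py <<'E'
from h import *
def wedge(d,s):
    P=pts(d);ok=d['range_z']>.2;im=d['image'].astype(int);sat=im.max(2)-im.min(2)
    R=Ro.from_quat(s['tool_rot']).as_matrix();a=np.arctan2(R[1,2],R[0,2])
    if np.cos(a)<0:a+=np.pi
    x=np.array([np.cos(a),np.sin(a)]);y=np.array([-x[1],x[0]])
    D=P[...,:2]-s['tool_pos'][:2];X=D@x-.06;Y=D@y
    m=ok&(abs(Y)<.017)&(X>-.02)&(X<.085)&(P[...,2]>-.01)&(P[...,2]<.05)&(sat<36)&(im.max(2)<110)
    A=np.c_[X[m],np.ones(m.sum())];c=np.linalg.lstsq(A,P[m][:,2],rcond=None)[0]
    w=ok&(abs(Y)<.04)&(X>-.02)&(X<.1)&(sat<36)&(im.max(2)<110)&(P[...,2]<.05)&(P[...,2]>-.01)
    yy=np.median(Y[w&(X>.01)&(X<.06)])
    print('yaw',np.degrees(a).round(2),'n',m.sum(),'slope',c[0].round(4),'z0 above nominal mm',((c[1]-.02175)*1e3).round(2),'y off',yy.round(4),'xmax',np.percentile(X[w],99).round(4))
    return x,y
if __name__=='__main__':
    s=get_state();wedge(dict(np.load('lt.npz')),s)
    wedge(dict(np.load('ls.npz')),s)
E
python3 wed.py
```

```text
yaw 7.98 n 454 slope -0.2521 z0 above nominal mm 4.03 y off 0.0004 xmax 0.0747
yaw 7.98 n 236 slope -0.2362 z0 above nominal mm 0.5 y off 0.0038 xmax 0.0755
```

Call:
apply_moves:
  moves: "-0.05 0.01 0 0 0 0 1;-0.1 0.02 -0.01 0 0 0 1;-0.2 0.02 -0.02 0 0 0 1;-0.3 0.02 -0.03 0 0 0 1;-0.4 0.02 -0.04 0 0 0 1;-0.5 0.02 -0.05 0 0 0 1;-0.6 0.02 -0.06 0 0 0 1;-0.67 0.02 -0.07 0 0 0 1;-0.74 0.02 -0.08 0 0 0 1;-0.74 0.02 -0.08 0 0 0 1"

```text
t: 16.9
tool_pos: [0.4774, -0.1101, 0.061]
tool_rot: [-0.534, 0.464, -0.463, 0.534]
contact_force: [0.8, -0.3, -1.5]
width: 0.0242
```

```bash
python3 look.py a5; python3 wed.py; python3 - <<'E'
from h import *
s=get_state();print(s['wrist_torque'].round(2))
print(plan([.4558,.0468,.061],np.radians(8)))
E
```

```text
16.9 [ 0.4774 -0.1101  0.061 ] [ 0.8 -0.3 -1.5] 0.024211829814312226
yaw 8.01 n 431 slope -0.2462 z0 above nominal mm 1.59 y off -0.0002 xmax 0.0981
yaw 8.01 n 206 slope -0.254 z0 above nominal mm -1.08 y off 0.0031 xmax 0.0667
[-0.02  0.06 -0.01]
[array([-1.592e+00,  1.000e-03,  4.000e-03]), array([-0.,  0.,  0.])]
```

View pics/a5_t.png

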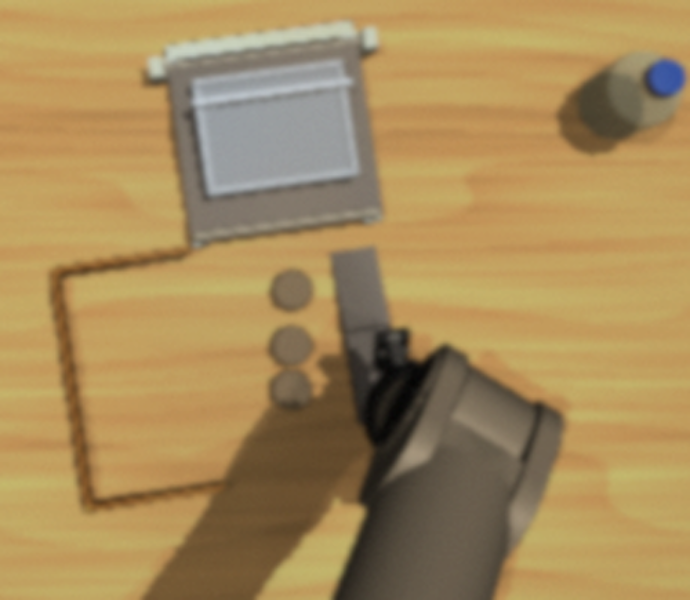

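Call:
apply_moves:
  moves: "-0.05 0 0 0 0 0 1;-0.12 0 0 0 0 0 1;-0.2 0 0 0 0 0 1;-0.3 0 0 0 0 0 1;-0.4 0 0 0 0 0 1;-0.5 0 0 0 0 0 1;-0.6 0 0 0 0 0 1;-0.7 0 0 0 0 0 1;-0.76 0 0 0 0 0 1;-0.8 0 0 0 0 0 1"

```text
t: 18.25
tool_pos: [0.4663, -0.0311, 0.0611]
tool_rot: [-0.534, 0.464, -0.464, 0.534]
contact_force: [0.3, -0.8, -1.0]
width: 0.024
```

```bash
python3 look.py a6
```

```text
18.25 [ 0.4663 -0.0311  0.0611] [ 0.3 -0.8 -1. ] 0.023987585602881535
```

View pics/a6_t.png

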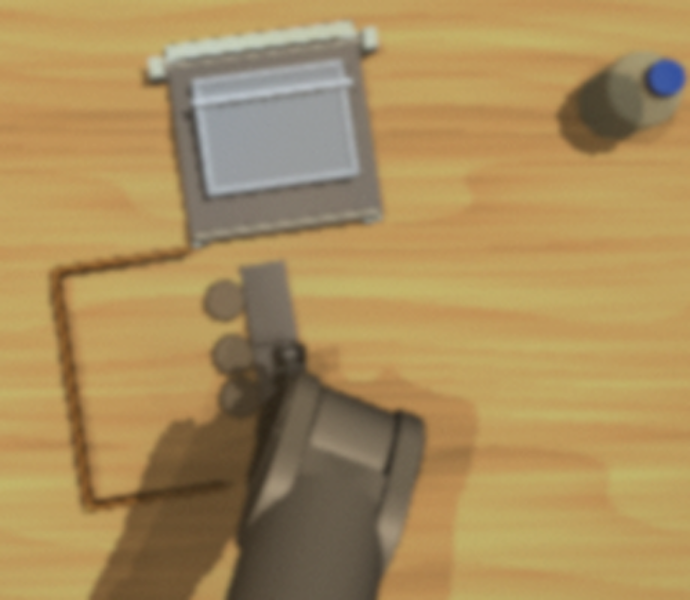

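View pics/a6_s.png

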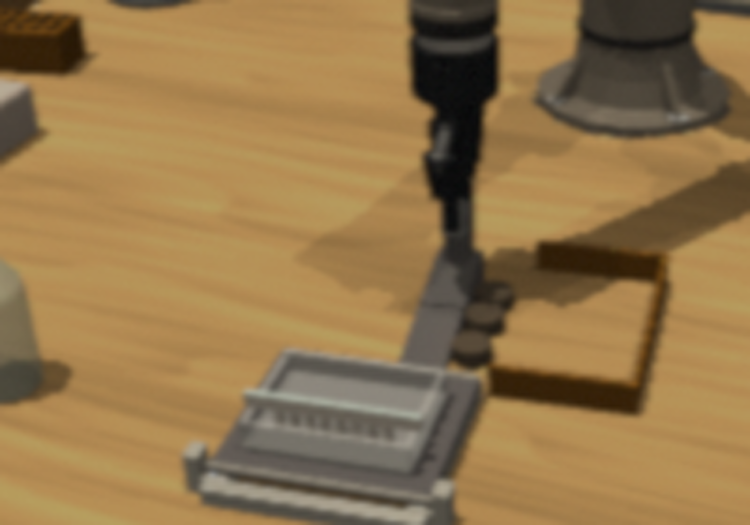

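Call:
apply_moves:
  moves: "-0.05 0 0 0 0 0 1;-0.12 0 0 0 0 0 1;-0.2 0 0 0 0 0 1;-0.3 0 0 0 0 0 1;-0.4 0 0 0 0 0 1;-0.5 0 0 0 0 0 1;-0.6 0 0 0 0 0 1;-0.7 0 0 0 0 0 1;-0.78 0 0 0 0 0 1;-0.83 0 0 0 0 0 1"

```text
t: 19.6
tool_pos: [0.4546, 0.0513, 0.0611]
tool_rot: [-0.534, 0.464, -0.464, 0.534]
contact_force: [0.6, -0.1, -1.6]
width: 0.0242
```

```bash
python3 look.py a7
```

```text
19.6 [0.4546 0.0513 0.0611] [ 0.6 -0.1 -1.6] 0.02420313860551127
```

View pics/a7_t.png

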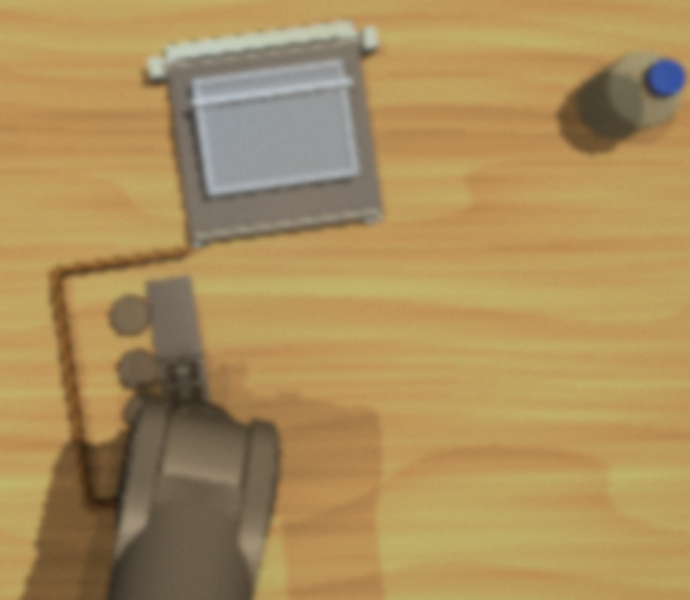

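View pics/a7_s.png

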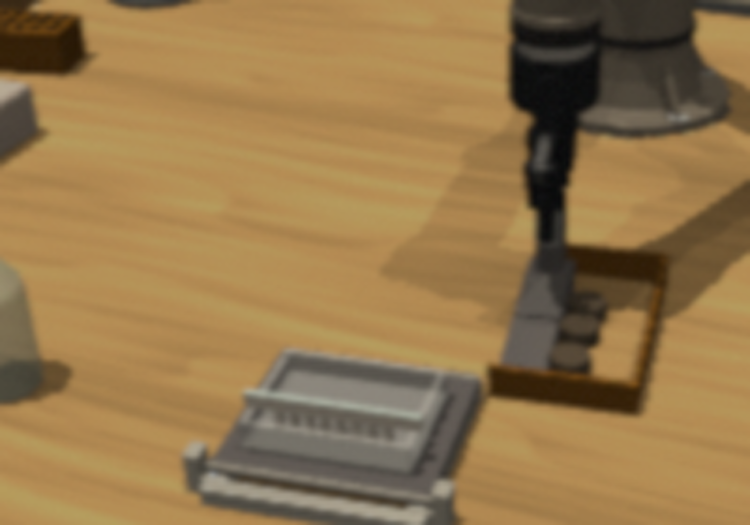

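```bash
python3 - <<'E'
from h import *
d=dict(np.load('top0.npz'));im=d['image'].astype(float);sat=im.max(2)-im.min(2)
sat=cv2.GaussianBlur(sat,(0,0),.8)
def sub(gr):
    i=int(np.argmax(gr))
    if i<=0 or i>=len(gr)-1:return None
    a,b,c=gr[i-1:i+2];return i+.5+(a-c)/(2*(a-2*b+c)-1e-9)
def fit(e):
    e=np.array(e);p=np.polyfit(e[:,0],e[:,1],1)
    for _ in range(8):
        r=abs(e[:,1]-np.polyval(p,e[:,0]));k=r<=max(.5,np.median(r));p=np.polyfit(e[k,0],e[k,1],1)
    return p,k.sum(),r[k].std()
L=[];Rr=[]
for v in range(168,212):
    g=np.diff(sat[v,310:330]);t=sub(-g)
    if t:L.append((v,310+t))
    g=np.diff(sat[v,374:395]);t=sub(g)
    if t:Rr.append((v,374+t))
B=[]
for u in range(327,381):
    t=sub(np.diff(sat[206:226,u]))
    if t:B.append((u,206+t))
pl,pr,pb=fit(L),fit(Rr),fit(B);print(pl,pr,pb)
h=.025
for p in(pl,pr):
    a=ray(d,np.polyval(p[0],170),170,h);b=ray(d,np.polyval(p[0],208),208,h);v=a-b;print('side',a[:2].round(4),b[:2].round(4),np.degrees(np.arctan2(v[1],v[0])))
a=ray(d,327,np.polyval(pb[0],327),.021);b=ray(d,380,np.polyval(pb[0],380),.021);v=a-b;print('lip',a[:2],b[:2],np.degrees(np.arctan2(-v[0],v[1])))
# pen lines
P=pts(d)
# lip in depth: points front
ok=d['range_z']>.2
m=np.zeros(ok.shape,bool);m[175:222,320:388]=1;m&=ok&(P[...,2]>.012)&(P[...,2]<.035)
q=P[m];
for th in (6.5,7,7.5,8,8.5):
    t=np.radians(th);X=q[:,:2]@[np.cos(t),np.sin(t)];Y=q[:,:2]@[-np.sin(t),np.cos(t)]
    print(th,np.percentile(X,[.3,1,3]).round(4),np.percentile(Y,[1,50,99]).round(4))
E
```

```text
(array([1.47600151e-01, 2.90301113e+02]), np.int64(43), np.float64(0.12465846537860333)) (array([1.46498491e-01, 3.56412969e+02]), np.int64(44), np.float64(0.05330272839061167)) (array([-1.35121283e-01,  2.65126355e+02]), np.int64(51), np.float64(0.07302728539558659))
side [0.7519 0.0671] [0.6521 0.0539] 7.5382823590334604
side [ 0.7496 -0.1054] [ 0.6496 -0.1173] 6.836479142520037
lip [0.61839533 0.03880474] [ 0.63507789 -0.09955327] 6.875264931409565
6.5 [0.6206 0.6225 0.6245] [-0.1873 -0.1005 -0.0231]
7 [0.6193 0.6216 0.6236] [-0.1931 -0.1062 -0.029 ]
7.5 [0.6184 0.6207 0.6226] [-0.199  -0.112  -0.0347]
8 [0.6176 0.6195 0.6216] [-0.2048 -0.1181 -0.0404]
8.5 [0.6161 0.6182 0.6205] [-0.2108 -0.124  -0.0461]
```

Call:
apply_moves:
  moves: "0.05 0 0 0 0 0 1;0.15 0 0 0 0 0 1;0.28 0 0 0 0 0 1;0.4 0 0 0 0 0 1;0.52 0 0 0 0 0 1;0.64 0 0 0 0 0 1;0.76 0 0 0 0 0 1;0.88 0 0 0 0 0 1;0.96 0 0 0 0 0 1;1 0 0 0 0 0 1"

```text
t: 20.95
tool_pos: [0.4687, -0.0489, 0.0611]
tool_rot: [-0.534, 0.464, -0.464, 0.534]
contact_force: [-0.0, -0.1, -0.9]
width: 0.0245
```

```bash
python3 look.py a8;python3 wed.py; python3 - <<'E'
from h import *
s=get_state();print(plan([.4685,-.0544,.060],np.radians(7.1)))
E
```

```text
20.95 [ 0.4687 -0.0489  0.0611] [-0.  -0.1 -0.9] 0.024524845247511667
yaw 7.99 n 410 slope -0.2487 z0 above nominal mm 1.95 y off -0.0011 xmax 0.0751
yaw 7.99 n 231 slope -0.2305 z0 above nominal mm -1.99 y off 0.0017 xmax 0.0698
[array([ 0.057,  0.011, -0.01 ]), array([ 0.  ,  0.01, -0.  ])]
```

View pics/a8_t.png

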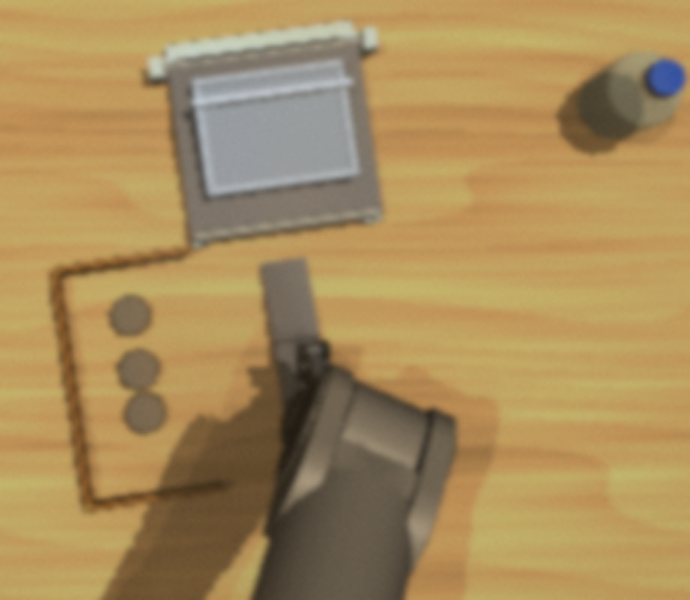

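View pics/a8_s.png

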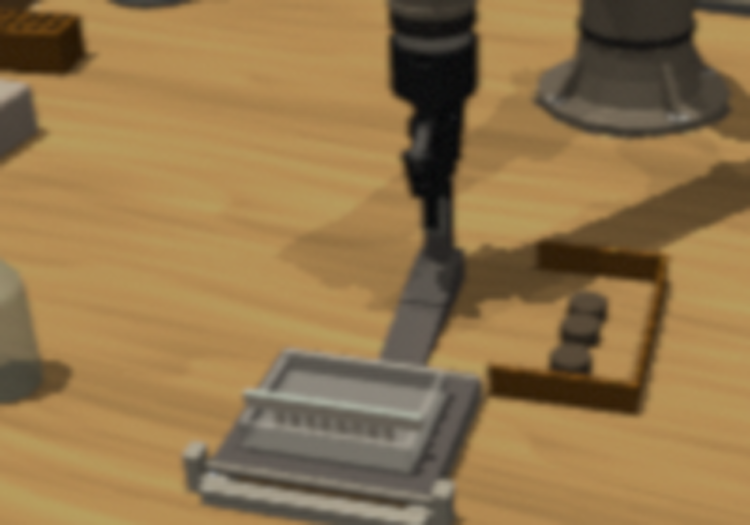

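Call:
apply_moves:
  moves: "0.02 0 0 0 0 0 1;0.04 0.01 0 0 0.01 0 1;0.05 0.02 0 0 0.01 0 1;0.05 0.02 0.1 0 0.01 0 1;0.05 0.02 0.15 0 0.01 0 1;0.05 0.02 0.2 0 0.01 0 1;0.05 0.02 0.25 0 0.01 0 1;0.05 0.02 0.3 0 0.01 0 1;0.05 0.02 0.3 0 0.01 0 1;0.05 0.02 0.3 0 0.01 0 1"

```text
t: 22.3
tool_pos: [0.4973, -0.0505, 0.0605]
tool_rot: [0.53, -0.47, 0.467, -0.529]
contact_force: [-9.4, -1.0, 19.0]
width: 0.0244
```

```bash
cp lt.npz base_t.npz; cp ls.npz base_s.npz; python3 look.py a9;python3 wed.py; python3 - <<'E'
from h import *
s=get_state();print(s['contact_force'],s['wrist_torque'].round(2));x=np.array([.9923,.1236]);lip=np.array([.6322,-.034])
for k in(.083,.065,.063):print(k,plan([*(lip-k*x),s['tool_pos'][2]],np.radians(7.1)))
E
```

```text
22.3 [ 0.4973 -0.0505  0.0605] [-9.4 -1.  19. ] 0.02439028229329922
yaw 7.03 n 449 slope -0.0944 z0 above nominal mm -2.14 y off -0.0008 xmax 0.0993
yaw 7.03 n 173 slope -0.229 z0 above nominal mm -2.0 y off 0.001 xmax 0.048
[-9.77909487 -1.54479368 19.26715644] [-0.32  1.8   0.04]
0.083 [array([ 0.002, -0.002,  0.529]), array([ 0.002, -0.001, -0.001])]
0.065 [array([ 0.002, -0.003,  0.709]), array([ 0.002, -0.001, -0.001])]
0.063 [array([ 0.002, -0.003,  0.729]), array([ 0.002, -0.001, -0.001])]
```

View pics/a9_t.png

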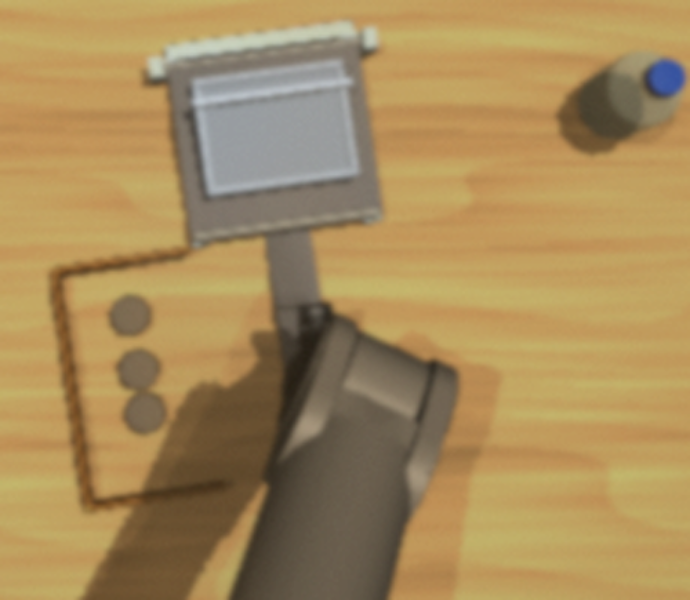

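Call:
apply_moves:
  moves: "0 -0.013 0 0 0 0 1;0 -0.013 0.03 0 0 0 1;0 -0.013 0.08 0 0 0 1;0 -0.013 0.15 0 0 0 1;0 -0.013 0.22 0 0 0 1;0 -0.013 0.3 0 0 0 1;0 -0.013 0.37 0 0 0 1;0 -0.013 0.44 0 0 0 1;0 -0.013 0.49 0 0 0 1;0 -0.013 0.5 0 0 0 1"

```text
t: 23.65
tool_pos: [0.5486, -0.0429, 0.0605]
tool_rot: [0.53, -0.468, 0.468, -0.53]
contact_force: [-4.0, -0.1, 6.6]
width: 0.0243
```

```bash
cat > chk.py <<'E'
from h import *
s=get_state();print('F',s['contact_force'].round(1),'T',s['wrist_torque'].round(2))
x=np.array([.9923,.1236]);y=np.array([-x[1],x[0]]);lip=np.array([.6322,-.034])
D=s['tool_pos'][:2]-lip;print('tcp behind lip',(-D@x).round(4),'side',(D@y).round(4))
a=dict(np.load('base_t.npz'));b=dict(np.load('lt.npz'))
A=pts(a);B=pts(b);ok=(a['range_z']>.2)&(b['range_z']>.2)
X=(A[...,:2]-lip)@x;Y=(A[...,:2]-lip)@y
for lo,hi in((.005,.02),(.02,.04),(.04,.07),(.07,.1),(.1,.13)):
    m=ok&(X>lo)&(X<hi)&(abs(Y)<.07)&(A[...,2]>.01)
    dz=(B-A)[m][:,2];dz=dz[abs(dz)<.02];print('deck dz mm',lo,hi,len(dz),(np.median(dz)*1e3).round(2),(dz.mean()*1e3).round(2))
for nm in('s',):
    a=dict(np.load('base_s.npz'));b=dict(np.load('ls.npz'));A=pts(a);B=pts(b);ok=(a['range_z']>.2)&(b['range_z']>.2)
    X=(A[...,:2]-lip)@x;Y=(A[...,:2]-lip)@y
    for lo,hi in((.005,.03),(.03,.06),(.06,.1),(.1,.14)):
        m=ok&(X>lo)&(X<hi)&(abs(Y)<.08)&(A[...,2]>.01)
        dz=(B-A)[m][:,2];dz=dz[abs(dz)<.02];print('scene dz',lo,hi,len(dz),(np.median(dz)*1e3).round(2))
E
python3 look.py b1; python3 chk.py
```

```text
23.65 [ 0.5486 -0.0429  0.0605] [-4.  -0.1  6.6] 0.024269748075107175
F [-1.7 -0.5  5.5] T [-0.05  0.64  0.03]
tcp behind lip 0.084 side 0.0015
deck dz mm 0.005 0.02 309 -0.18 -0.17
deck dz mm 0.02 0.04 451 -0.09 -0.02
deck dz mm 0.04 0.07 575 0.01 -0.03
deck dz mm 0.07 0.1 610 -0.15 -0.24
deck dz mm 0.1 0.13 632 -0.02 0.05
scene dz 0.005 0.03 39 -0.11
scene dz 0.03 0.06 516 0.11
scene dz 0.06 0.1 202 -0.02
scene dz 0.1 0.14 919 0.06
```

View pics/b1_t.png

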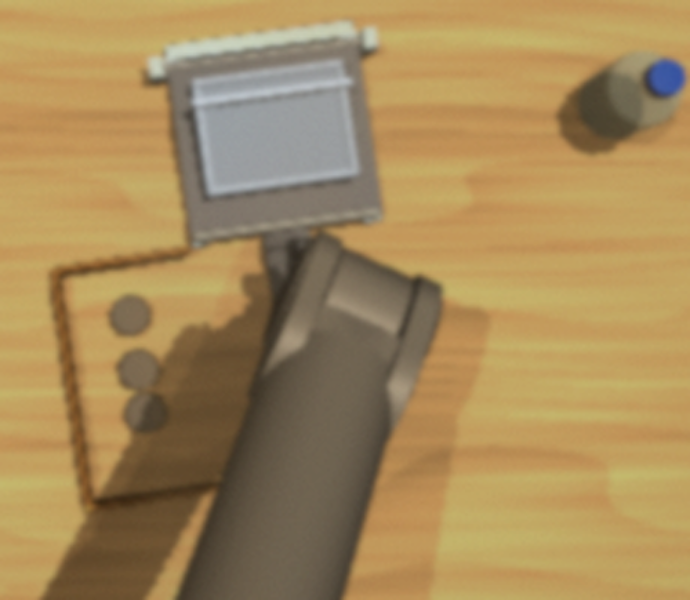

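View pics/b1_s.png

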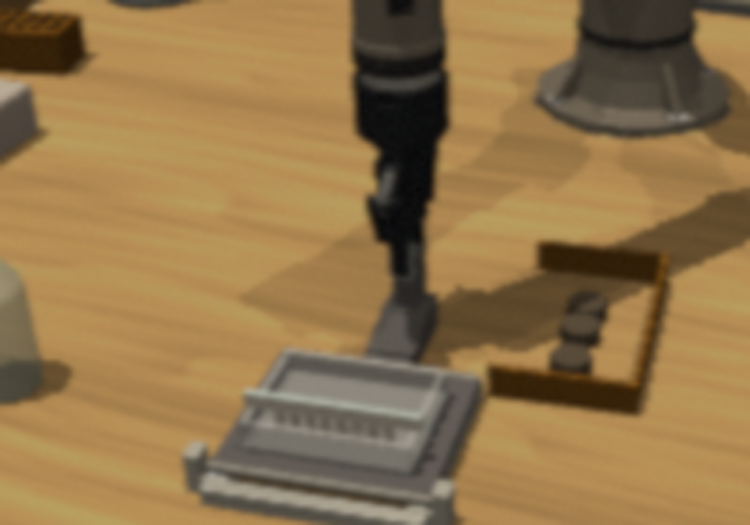

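Call:
apply_moves:
  moves: "0 0 0.03 0 0 0 1;0 0 0.06 0 0 0 1;0 0 0.09 0 0 0 1;0 0 0.12 0 0 0 1;0 0 0.14 0 0 0 1;0 0 0.16 0 0 0 1;0 0 0.17 0 0 0 1;0 0 0.18 0 0 0 1;0 0 0.18 0 0 0 1;0 0 0.18 0 0 0 1"

```text
t: 25.0
tool_pos: [0.5616, -0.0421, 0.0605]
tool_rot: [0.532, -0.471, 0.465, -0.528]
contact_force: [-15.2, -0.3, 16.0]
width: 0.0243
```

```bash
python3 look.py b2; python3 chk.py
```

```text
25.0 [ 0.5616 -0.0421  0.0605] [-15.2  -0.3  16. ] 0.024284793494455514
F [-15.9  -1.5  16. ] T [-0.24  2.36  0.07]
tcp behind lip 0.071 side 0.0007
deck dz mm 0.005 0.02 280 2.53 2.76
deck dz mm 0.02 0.04 451 1.8 1.57
deck dz mm 0.04 0.07 565 1.94 1.91
deck dz mm 0.07 0.1 611 1.28 1.14
deck dz mm 0.1 0.13 609 0.53 0.1
scene dz 0.005 0.03 38 2.48
scene dz 0.03 0.06 513 1.08
scene dz 0.06 0.1 198 1.11
scene dz 0.1 0.14 916 0.4
```

View pics/b2_t.png

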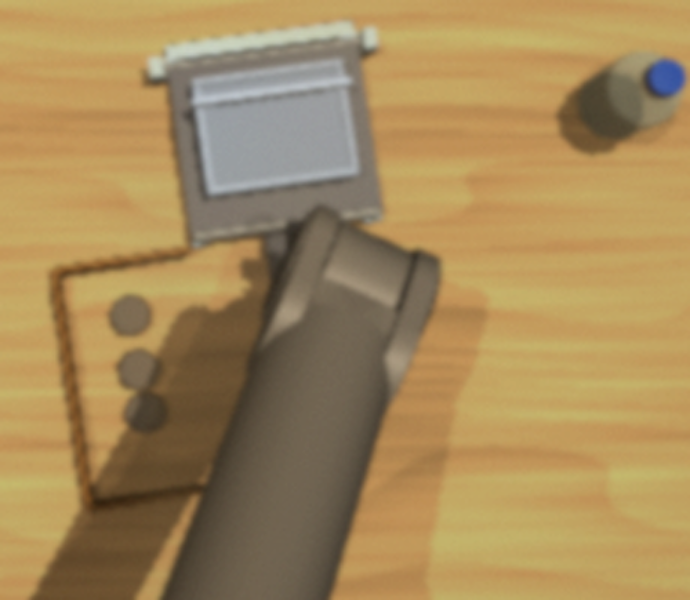

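View pics/b2_s.png

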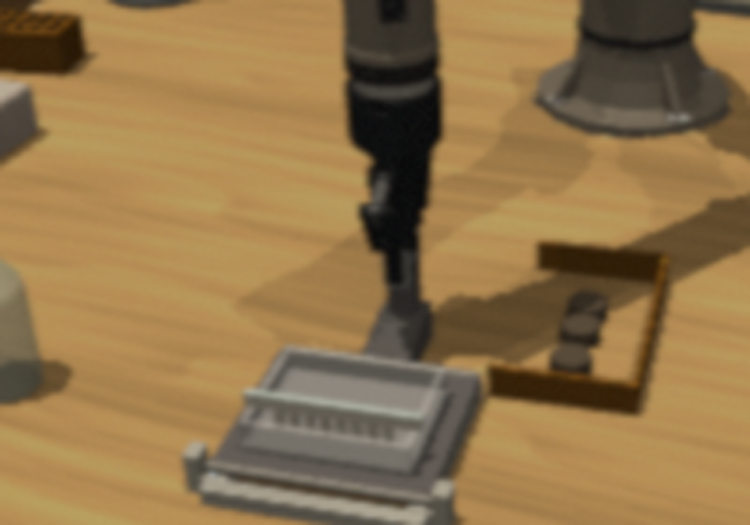

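Call:
apply_moves:
  moves: "0 -0.005 0.01 0 0 0 1;0 -0.005 0.02 0 0 0 1;0 -0.005 0.03 0 0 0 1;0 -0.005 0.04 0 0 0 1;0 -0.005 0.05 0 0 0 1;0 -0.005 0.06 0 0 0 1;0 -0.005 0.07 0 0 0 1;0 -0.005 0.08 0 0 0 1;0 -0.005 0.08 0 0 0 1;0 -0.005 0.08 0 0 0 1"

```text
t: 26.35
tool_pos: [0.5703, -0.0409, 0.0605]
tool_rot: [0.532, -0.471, 0.466, -0.528]
contact_force: [-12.0, -2.0, 10.8]
width: 0.0243
```

```bash
python3 look.py b3; python3 chk.py
```

```text
26.35 [ 0.5703 -0.0409  0.0605] [-12.   -2.   10.8] 0.024265358212512158
F [-11.3  -2.1  11.4] T [-0.27  1.87 -0.02]
tcp behind lip 0.0623 side 0.0009
deck dz mm 0.005 0.02 212 4.48 4.61
deck dz mm 0.02 0.04 431 3.56 2.88
deck dz mm 0.04 0.07 555 3.18 3.1
deck dz mm 0.07 0.1 610 1.93 2.04
deck dz mm 0.1 0.13 586 0.64 0.21
scene dz 0.005 0.03 39 4.12
scene dz 0.03 0.06 512 2.0
scene dz 0.06 0.1 195 1.72
scene dz 0.1 0.14 918 0.73
```

Call:
apply_moves:
  moves: "0 0 0 0 0 0 1;0 0 0 0 0 0 1;0 0 0 0 0 0 1;0 0 0 0 0 0 1;0 0 0 0 0 0 1;0 0 0 0 0 0 1;0 0 0 0 0 0 1;0 0 0 0 0 0 1;0 0 0 0 0 0 1;0 0 0 0 0 0 1"

```text
t: 27.7
tool_pos: [0.5703, -0.0409, 0.0605]
tool_rot: [0.532, -0.471, 0.466, -0.528]
contact_force: [-11.9, -0.6, 11.2]
width: 0.0243
```

```bash
python3 look.py b4; python3 chk.py; python3 - <<'E'
from h import *
t=dict(np.load('lt.npz'));im=t['image'].astype(int);sat=im.max(2)-im.min(2)
d=dict(np.load('ls.npz'));cv2.imwrite('pics/b4z.png',cv2.resize(d['image'][160:230,250:370,::-1],None,fx=6.5,fy=6.5,interpolation=cv2.INTER_CUBIC))
E
```

```text
27.7 [ 0.5703 -0.0409  0.0605] [-11.9  -0.6  11.2] 0.024310251149148608
F [-11.   -2.2  10.5] T [-0.32  1.88 -0.04]
tcp behind lip 0.0623 side 0.0008
deck dz mm 0.005 0.02 211 4.36 4.63
deck dz mm 0.02 0.04 435 3.06 2.9
deck dz mm 0.04 0.07 551 3.0 3.06
deck dz mm 0.07 0.1 608 1.91 1.9
deck dz mm 0.1 0.13 586 0.9 0.34
scene dz 0.005 0.03 39 3.79
scene dz 0.03 0.06 512 1.95
scene dz 0.06 0.1 196 1.84
scene dz 0.1 0.14 917 0.69
```

View pics/b4_t.png

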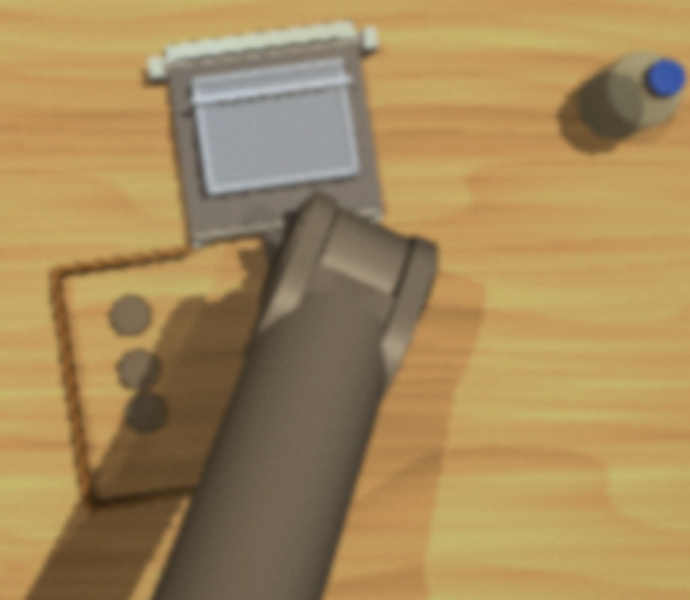

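View pics/b4z.png

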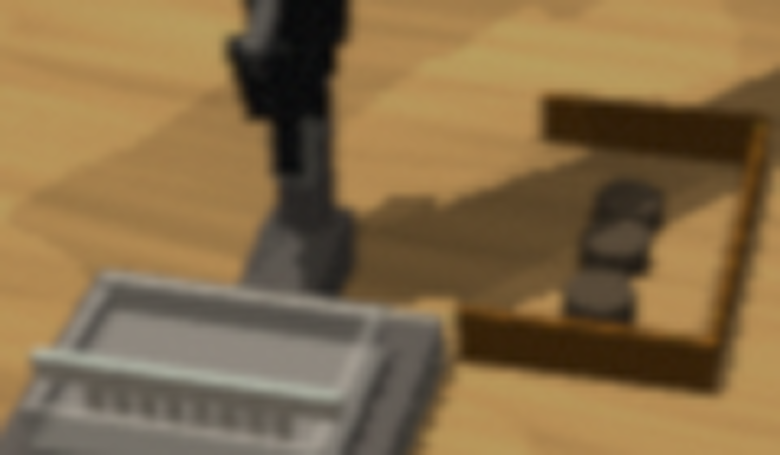

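```bash
python3 -c "
from cell import workorder; print(workorder.sign_off())"
```

```text
the job is handed in; nothing more can be done
None
```

I handed the job in at 27.7 s: the three caps are in the pen, and the wedge, still gripped, holds the deck's lip about 5 mm up.

- **Sweep:** I gripped the wedge's block across its 26 mm side with 80 N and pushed the caps sideways into the pen. The last pictures show all three inside, clear of the open side. I saw no gripper contact with the caps. The bottle stayed put; the tube racks were outside my later pictures and the path stayed away from them.
- **Lift:** I backed the wedge out of the pen, lined it up with the middle of the lip (about 1 mm off) and pushed it under.
    - The top camera shows the deck up 4.4–4.6 mm about 12 mm behind the lip, which puts the lip at roughly 4.7–5.0 mm.
    - The scene camera, on only 39 points, reads less: 3.8–4.1 mm near the lip.
    - The tool position relative to my measured lip line predicts 5.2 mm.
- **Hold:** The tool stayed still through a 1.25 s hold before hand-in. The steady force was about 12 N back along the push and 11 N upward, so the arm presses the wedge lightly on the bench.

**Disagreement:** the cameras showed the fingertips about 25–30 mm higher than the tool description says. I therefore gripped the block high, with about 20 mm of overlap. The grip held throughout.

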